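# Fit the spare drill chuck from the covered spares box

## Task

One of the three pockets of the spares box holds the drill chuck: slide the loose cover plate back along its lips until the pockets are clear (do not lift it off), and take the chuck out. Without dropping it, press it, jaws up, fully home onto the tapered spigot of the arbor stand so that it stays on by itself with its foot against the shoulder, then slide the cover shut over the pockets again. Leave the other two spares in their pockets and the things on the bench where they are.

Things in the scene. Friction and masses are not known exactly. Their poses are not given: they have to be found in the camera images.
- box: Fixed grey metal spares box, origin on the bench, x from -138 mm (front, towards the robot) to +152, y +/-136 mm. Pocket walls and the solid deck behind the pockets (x above -4 mm) top out at 70 mm; the loose cover lies on them. Lips 10 mm higher guide the cover: inner faces at y +/-129 mm (3 mm play), stops at x -130.5 in front and +144 behind.
- middle_pocket (a point): Centre of the middle pocket's floor, 4 mm above the bench, axes like the box's. Three pockets in a row along y, centres 78 mm apart: -78, 0, +78 mm from here. Each is open from x -55 to +55 mm here; the row from y -118 to +118. Only 3 mm dividers, 12 mm high, part them; the outer walls round the row rise 66 mm over the floor (lips 76).
- cover: Loose steel cover plate, 128 (x) x 252 (y) x 5 mm, about 0.45 kg, origin at its underside's centre, axes like the box's. Shut: origin at box x about -64 mm, y 0, z 70, all pockets hidden. It slides in box +x, away from the robot; pockets are clear with its origin at box x +60 mm up to the rear stop at +80. It stays where it is left.
- rib (a point): Centre of the top of the stiff upright rib fixed across the middle of the cover: 12 mm thick in x, 80 mm long in y, rising 27 mm over the plate's upper face. Push its flat faces near the middle: on the face at -x to open, on the face at +x to shut.
- chuck: The drill chuck, plain metal, about 0.2 kg: round body 48 mm across and 49 mm high, dark knurl marks low down, above it a cone narrowing to 28 mm and three short jaws; 60 mm high in all. Stands jaws up in one pocket, hidden at first. Origin at its underside's centre, z up its axis. In the underside a straight round bore, 30 mm across, 38 mm deep. Grip the body, best high up.
- toolblock: Another spare: square steel tool block 46 x 46 x 50 mm with a flat top and a slot in its side, origin under its centre, in another pocket. It stays there.
- spool: Another spare: round steel spool, two flat flanges of 52 mm diameter, 42 mm high, flat top, origin under its centre, in the remaining pocket. It stays there.
- stand: Fixed arbor stand: square grey base 110 x 110 x 18 mm, on it a round shoulder of 56 mm diameter, its flat top 40 mm above the bench, and upright in the middle a tapered steel spigot. Origin on the bench under the spigot, z up.
- seat (a point): Centre of the shoulder's flat top, on the spigot's axis. The spigot stands 32 mm above: four sprung segments, 26 mm across near the top (narrower at the tip), 34 at the shoulder. The chuck slips over freely until its underside is about 14 mm above the shoulder; from there it takes a force rising to 13 to 22 N to reach it. Friction then holds it; unpressed it stays several mm proud.
- wrench: Bystander: open-ended wrench 170 mm long lying on the bench beyond the box. Leave it.
- oilcan: Bystander: green oil can, 54 mm diameter, 130 mm high, standing on the bench farther out. Leave it.
- brush: Bystander: brush 180 mm long lying on the bench farther out. Leave it.
Mind the look-alikes: they are no part of the job. There is more than one size of the stand; the one meant has the size given above.

How it is judged:
On the way, in this order (a step that is already met when the one before it is completed fails the run):
1. the cover is slid back until the pockets are clear (plate origin past box x = 50 mm), still lying on its deck, the chuck still in its pocket (x of cover in the frame of box above 0.05 m and z of cover in the frame of box below 0.074 m and z of chuck in the frame of box below 0.02 m), for 0.2 s.
2. the chuck is lifted out of the box, its underside above the lips (height (world z) of chuck above 0.085 m), for 0.1 s.
3. the chuck is pressed home on the spigot: underside within 3 mm of the shoulder, within 4 mm of its centre, upright (z of chuck in the frame of seat between -0.004 and 0.003 m and horizontal distance between chuck and seat below 0.004 m and angle between chuck's own z axis and vertical below 0.06 rad), for 0.2 s.
4. the cover is slid shut again (plate origin at box x below -52 mm) (x of cover in the frame of box below -0.052 m and z of cover in the frame of box below 0.074 m and angle between cover's own z axis and vertical below 0.03 rad), for 0.2 s.
At the end, for the whole second after the job is handed in: Chuck released and at rest on the spigot, upright, underside within 3 mm of the shoulder and 4 mm of its centre; cover at rest on the box, its origin at box x below -52 mm (pockets covered); tool block and spool in their pockets within 30 mm of their starts (all of step 3 and all of step 4 and z of each of toolblock, spool in the frame of box below 0.012 m and x of each of toolblock, spool in the frame of box below -0.02 m and distance of each of toolblock, spool from where it was at the start of the episode below 0.03 m and linear speed of each of chuck, cover below 0.02 m/s); the robot touches nothing.
It fails at once if the chuck is dropped or thrown: faster than 0.45 m/s while no finger touches it (linear speed of chuck above 0.45 m/s and contact force between chuck and the fingers below 0.1 N).
It fails at once if the cover is lifted off the box top (its centre more than 15 mm above it) (z of cover in the frame of box above 0.085 m).
It fails at once if another spare is taken out of the box (z of any of toolblock, spool in the frame of box above 0.05 m).
It fails at once if a thing on the bench is moved by more than 40 mm (distance of any of wrench, oilcan, brush from where it was at the start of the episode above 0.04 m).
It also fails if it takes over 64 s, if anything falls off the work surface, if the arm or the gripper's body presses on something with over 40 N, if the wrist force passes 120 N, or if a joint passes its speed limit or range.

## Robot

A 6-joint arm with a two-finger parallel gripper is mounted at the origin on the work surface. World frame = base frame: x ahead of the robot, y to its left, z up, the work surface at z = 0. Lengths are in m, angles in rad, forces in N, time in s.
With the tool pointing down it reaches from about 0.3 to 0.875 m from the base axis. Payload 4.2 kg.
Tool frame: the origin (TCP) lies on the centre line of the jaws, within the pads' length; the fingertips stand 14 mm ahead of it and the grasp point (between the pads) lies 5 mm behind it (r.tips_ahead is the z of the fingertips in the tool frame, in m); z points along the fingers, y is the direction in which the jaws open and shut (so a half turn about z gives the same grasp; the last joint's range is limited). The gripper opens to 85 mm and grips with 20 to 120 N. Pads are 22 mm wide; open, the fingers measure 114 mm over their backs; the gripper's body (76 mm by 85 mm) begins 54 mm behind the grasp point. The pads swing forward as they close: fully open they stand 13 mm farther back than shut.
Start: joints at [-0.02, 0.32, 1.565, -0, 1.257, -0.02], TCP at [0.575, 0, 0.245] pointing down, gripper open.
Joint ranges: [-3.11, 3.11], [-0.84, 2.01], [0.21, 2.61], [-1.34, 4.49], [0.05, 2.63], [-2.56, 2.56]. Speed limits (rad/s): [2.57, 2.57, 3.14, 3.14, 3.14, 3.14].

## Interface

Orientations are given as a 3x3 rotation matrix whose columns are the frame's x, y, z axes.
In Python, from rig import sense, vision, job, spotter, r gives the robot as it stands. The module is installed in compiled form; this text tells all that it offers.
- The arm moves only by the tool apply_moves, never from a script. Its argument "steps" is a list of rows, each an object of numbers: "gripper": the finger opening in mm, from 0 to 85.4; "x", "y", "z": the shift along the world's x, y, z in mm; "turn": the turn about the world's z in rad. A call has 1 to 12 rows; each row shifts and turns the commanded pose from where the row before left it; what a row does not reach is not made up. A row lasts 1/12 s, in which the tool goes at most 41.7 mm and 7.16 degrees, less where a joint would pass 70% of its speed; a pose out of reach is approached as far as the arm can. A call with a gripper value outside its range is refused whole. The fingers move at their own pace and stop on an object; "grip_force" is the grip in N (left out, the last holds). Time passes only in rows, so rows that do not move let the fingers close. It gives the time, the measured TCP pose, the force and the opening at its end, in the units of the state.
- sense(): the state, without advancing time (a new reading comes with each control period).
- vision.grab_frame(name): name is "scene" or "side" or "wrist"; returns a dict with "pixels" (480x640x3 uint8, red, green, blue), "intrinsics" (3x3 intrinsics, pixels), "rvec" (rotation vector, rad) and "tvec" (3), from world to camera coordinates, as OpenCV has them. Camera axes: x right, y down, z forward; pixel columns grow to the right and rows downward; lengths in m; the calibration is good to about 2 mm. The wrist camera is an equidistant fisheye: a pixel r from the principal point sees the ray r / f radians off the axis. A picture is of the moment at which its call begins. There is no depth.
- job.sign_off(): hands the job in, once; it reports no verdict.
Trained networks look in a picture, given as the dict that the camera call returned (one of the last four; its "shot" number tells which), for a name from the list of things; names that differ only in an ending like _2 or _b are one class to them, and where a whole thing is asked for, a point or a joint stands for the part that bears it (a point fixed in the world has none). Each returns a list of dicts, best first, with "score" (0 to 1); they miss things now and then, are a little off and sometimes report something else, mostly with a low value. They report only what shows in the picture. A call takes as long as a camera call. They do not tell look-alikes from the thing itself.
- spotter.cut_out(thing, picture): "pixels" (480x640 bool, what is visible of it) and "xy" ([column, row] in pixels, amid what is visible of it).
- spotter.tip_of(thing, picture): "xy" ([column, row] in pixels: a listed point, or the origin of a listed thing).
The state is a dict: "time_s": time; "joint_pos": joint angles; "joint_velocities": joint speeds; "joint_torque": joint torques, N m; "ee_pos": TCP position; "tcp_rot": TCP orientation; "force": force on the tool from outside, world axes, zero at the start; "moment": the same for the moment, N m; "opening": finger opening in m.
Only numpy, scipy, OpenCV 4.12 (cv2) and the standard library are available. Lean on these libraries where they do the work, as an engineer would, in place of code of your own. Each camera call takes 0.05 s, during which the arm holds its last target.

## Working session

There is one attempt and no reset: what is moved stays moved. The work goes in short steps, Python scripts to look and compute and a tool call to move; the robot and the scene stay as the last step left them, time stands still between calls to the robot, and variables do not carry over. Pictures are saved under pics/ and viewed, and the job is handed in when it is done.

Besides the shell and the picture viewer there is one more tool, called as name([rows], argument=value, ...), one row to a line, values as JSON. apply_moves: Moves the arm, as the interface text tells. Its arguments: {"type":"object","properties":{"steps":{"type":"array"},"grip_force":{"type":"number"}},"required":["steps"]}

```bash
mkdir -p pics
cat > h.py <<'E'
from rig import sense, vision, job, spotter, r
import numpy as np, cv2
def ray(f,xy):
    K=np.array(f["intrinsics"]);R=cv2.Rodrigues(np.array(f["rvec"],float))[0];t=np.array(f["tvec"],float).ravel()
    d=np.linalg.inv(K)@[xy[0],xy[1],1.]
    return -R.T@t, R.T@d
def onz(f,xy,z):
    c,d=ray(f,xy); return c+d*(z-c[2])/d[2]
def proj(f,P):
    return cv2.projectPoints(np.array(P,float).reshape(-1,3),np.array(f["rvec"],float),np.array(f["tvec"],float),np.array(f["intrinsics"],float),None)[0].reshape(-1,2)
def tri(a,b):
    (c1,d1),(c2,d2)=a,b
    A=np.stack([d1,-d2],1);s=np.linalg.lstsq(A,c2-c1,rcond=None)[0]
    p=c1+d1*s[0];q=c2+d2*s[1];return (p+q)/2,np.linalg.norm(p-q)
def save(f,n): cv2.imwrite("pics/"+n+".png",cv2.cvtColor(f["pixels"],cv2.COLOR_RGB2BGR))
E
python3 - <<'E'
from h import *
s=sense();print(s["time_s"],s["ee_pos"],s["force"],s["opening"],r.tips_ahead)
F={}
for n in ("scene","side"):
    f=vision.grab_frame(n);save(f,n+"0");F[n]=f
    print(n, ray(f,(320,240)))
    for th in ("rib","cover","box","stand","seat","middle_pocket"):
        print(n,th,[(round(d["score"],2),np.round(d["xy"],1)) for d in spotter.tip_of(th,f)])
f=vision.grab_frame("wrist");save(f,"wrist0")
E
```

```text
0.0 [5.74549298e-01 1.51492607e-05 2.44488052e-01] [ 0.23341764 -0.00969596  0.09679932] 0.08545048625089424 0.014
scene (array([0.91654952, 0.43336021, 0.64288587]), array([-0.44570302, -0.57166376, -0.68888799]))
scene rib [(0.98, array([430.9, 259.4]))]
scene cover [(0.95, array([430.3, 270. ]))]
scene box [(0.86, array([402. , 321.3])), (0.62, array([431.1, 268.1]))]
scene stand [(0.96, array([283.1, 220.5])), (0.93, array([357. , 204.2])), (0.87, array([241.5, 188.8]))]
scene seat [(0.97, array([285.9, 203.9])), (0.9, array([353.4, 194.3])), (0.64, array([244.4, 178.6])), (0.53, array([282.4, 396.9]))]
scene middle_pocket []
side (array([ 0.39184896, -0.74273496,  0.4983598 ]), array([ 0.20792896,  0.84663252, -0.49035806]))
side rib [(0.61, array([237.2, 203.1])), (0.52, array([386. , 226.5]))]
side cover [(0.92, array([241.1, 215.4]))]
side box [(0.65, array([270. , 239.7]))]
side stand [(0.94, array([319.4, 345.8])), (0.88, array([211.1, 340. ])), (0.57, array([358.2, 422.9])), (0.54, array([239.6, 218.4]))]
side seat [(0.9, array([358.7, 408.6])), (0.87, array([210.3, 327.8])), (0.76, array([315.6, 320.7]))]
side middle_pocket []
```

View pics/scene0.png

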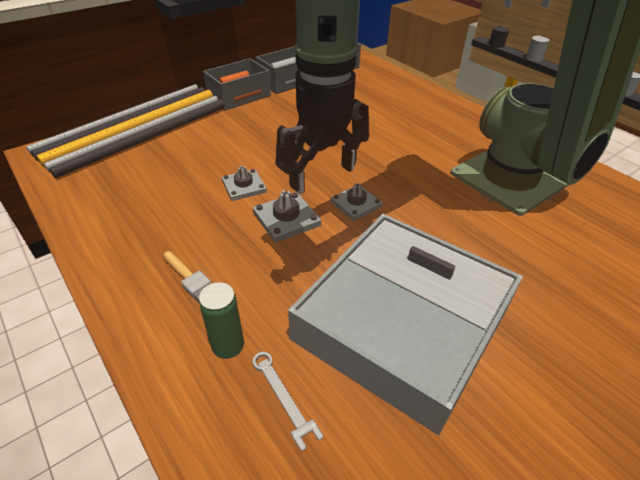

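View pics/side0.png

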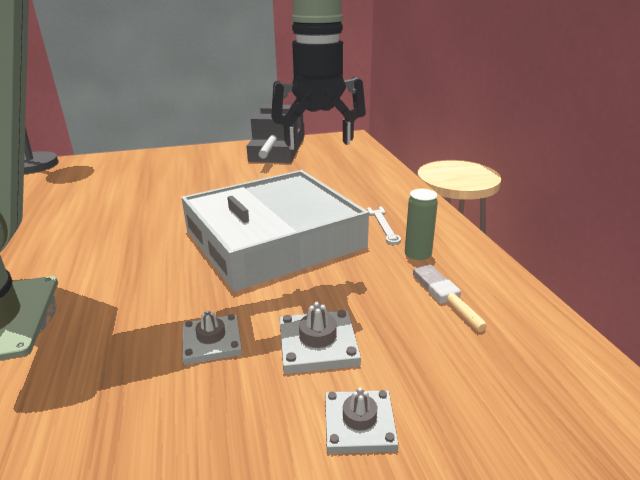

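Run:
```python
from h import *
a=vision.grab_frame("scene");b=vision.grab_frame("side")
S=spotter.tip_of("seat",a);T=spotter.tip_of("seat",b)
for d in S:
  print("scene",np.round(d["xy"]),onz(a,d["xy"],.04))
  for e in T:
    p,g=tri(ray(a,d["xy"]),ray(b,e["xy"]));print("  ",np.round(e["xy"]),p.round(4),round(g,4))
for th in("rib","cover"):
  d=spotter.tip_of(th,a)[0]["xy"]
  for e in spotter.tip_of(th,b): print(th,tri(ray(a,d),ray(b,e["xy"])))
for d in spotter.tip_of("stand",a): print(onz(a,d["xy"],0))
for d in spotter.tip_of("stand",b): print(onz(b,d["xy"],0))
for n,f in(("a",a),("b",b)):
  for i,d in enumerate(spotter.cut_out("cover",f)[:1]):
    m=d["pixels"].astype(np.uint8);c=max(cv2.findContours(m,0,2)[0],key=cv2.contourArea)
    print(n,cv2.approxPolyDP(c,4,True).reshape(-1,2).tolist(), d["score"])
```

```text
scene [244. 173.] [ 0.53034758 -0.34667829  0.04      ]
   [210. 325.] [ 0.46   -0.2899  0.0991] 0.1917
   [316. 322.] [ 0.5325 -0.272   0.0942] 0.0635
   [358. 404.] [ 0.5302 -0.3512  0.037 ] 0.0038
scene [285. 204.] [ 0.51816421 -0.19808621  0.04      ]
   [210. 325.] [ 0.4349 -0.2068  0.0411] 0.1477
   [316. 322.] [ 0.5194 -0.1945  0.0433] 0.0019
   [358. 404.] [ 0.5155 -0.2783 -0.0236] 0.0819
scene [353. 194.] [ 0.38079978 -0.13975701  0.04      ]
   [210. 325.] [ 0.3692 -0.1477  0.0321] 0.0074
   [316. 322.] [ 0.4653 -0.1426  0.0483] 0.1385
   [358. 404.] [ 0.4564 -0.2272 -0.0093] 0.2385
rib (array([0.44136701, 0.12914817, 0.09788002]), np.float64(0.002701291681047216))
cover (array([0.4399053 , 0.13029976, 0.06822788]), np.float64(0.004933353808236133))
[ 0.54203882 -0.34270432  0.        ]
[ 0.36634519 -0.14259069  0.        ]
[ 0.51875625 -0.19368404  0.        ]
[ 0.52435055 -0.19352656  0.        ]
[ 3.68834769e-01 -1.41699055e-01 -5.55111512e-17]
a [[349, 257], [484, 329], [513, 280], [386, 221]] 0.97
b [[189, 200], [233, 249], [294, 231], [244, 188]] 0.71
```

Scene: box right of centre with the rib at about (431,262). There are three stands, and the largest is at (285,205), which is the middle one in the side view at (318,330). Next I'll fit the box yaw and check the stand size.

```bash
cat > fit.py <<'E'
from h import *
a=vision.grab_frame("scene");b=vision.grab_frame("side")
for c in [[349,257],[484,329],[513,280],[386,221]]: print("cov a",onz(a,c,.075).round(4))
for c in [[384,216],[521,279],[290,311],[440,410]]: print("lip a",onz(a,c,.08).round(4))
for c in [[184,199],[236,253],[366,213],[303,175]]: print("lip b",onz(b,c,.08).round(4))
E
python3 fit.py
python3 - <<'E'
import cv2
for n,x0,y0,x1,y1 in (("scene0",280,190,540,440),("side0",170,160,380,380)):
    i=cv2.imread("pics/%s.png"%n)[y0:y1,x0:x1]
    cv2.imwrite("pics/%s_c.png"%n,cv2.resize(i,None,fx=2.7 if n[1]=='i' else 2.4,fy=2.7 if n[1]=='i' else 2.4,interpolation=cv2.INTER_CUBIC))
E
```

```text
cov a [0.5346 0.0268 0.075 ]
cov a [0.4686 0.2663 0.075 ]
cov a [0.3488 0.2327 0.075 ]
cov a [ 0.4163 -0.0045  0.075 ]
lip a [ 0.4138 -0.0136  0.08  ]
lip a [0.3411 0.2412 0.08  ]
lip a [0.6862 0.0652 0.08  ]
lip a [0.6217 0.3139 0.08  ]
lip b [0.3393 0.227  0.08  ]
lip b [ 0.4219 -0.0247  0.08  ]
lip b [0.6824 0.0592 0.08  ]
lip b [0.6074 0.2888 0.08  ]
```

View pics/scene0_c.png

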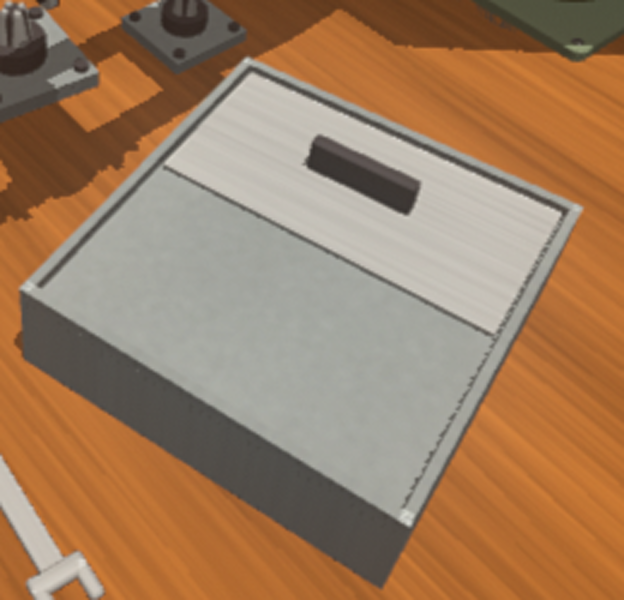

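View pics/side0_c.png

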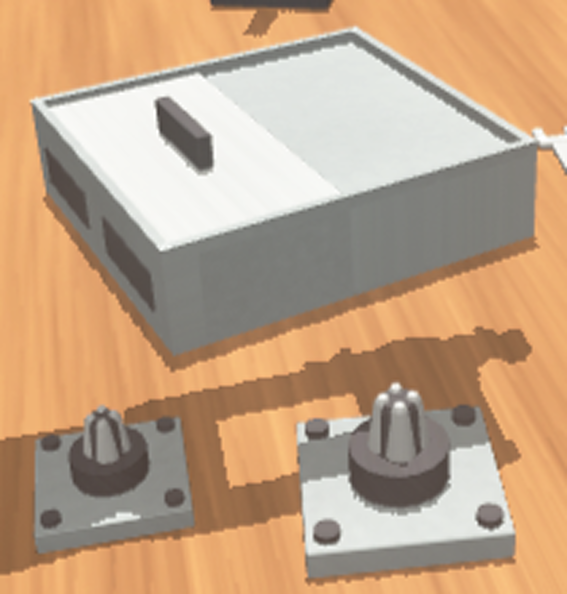

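```bash
cat > fit.py <<'E'
from h import *
from scipy.optimize import least_squares
a=vision.grab_frame("scene");b=vision.grab_frame("side")
A=np.array([(383.3,214.2),(521.7,276.7),(289.2,310),(451.7,406.7)])
B=np.array([(230.4,252.6),(182.2,197.8),(368.9,213),(301.5,170.7)])
L=np.array([(-.138,-.136,.08),(-.138,.136,.08),(.152,-.136,.08),(.152,.136,.08)])
def W(p):
    c,s=np.cos(p[2]),np.sin(p[2]);R=np.array([[c,-s,0],[s,c,0],[0,0,1]]);return L@R.T+[p[0],p[1],0]
for nm,u in (("both",(1,1)),("a",(1,0)),("b",(0,1))):
    q=least_squares(lambda p:np.r_[u[0]*(proj(a,W(p))-A).ravel(),u[1]*(proj(b,W(p))-B).ravel()],[.5,.15,.25])
    print(nm,q.x, q.fun.round(1))
    p=q.x;c,s=np.cos(p[2]),np.sin(p[2])
    for k,x in (("rib",-.064),("pocket",-.059)): print(k,p[0]+c*x,p[1]+s*x)
C=[onz(b,x,.018)for x in[(280,316.7),(348.9,310),(360.7,361.9),(284,367.4)]]
print(np.round(C,3),np.mean(C,0),[np.linalg.norm(C[i]-C[i-1]).round(4) for i in range(4)])
for f in(a,b):
  for d in spotter.cut_out("rib",f)[:1]: print(d["score"],d["xy"])
E
python3 fit.py
```

```text
both [0.50345947 0.1476298  0.29313248] [-1.3 -1.2  0.9 -1.3 -1.7  0.1 -0.8  2.6 -1.3  0.7 -1.8 -0.5 -0.4 -0.8
 -0.6 -0.8]
rib 0.442189486161316 0.12913684311380477
pocket 0.4469762033468717 0.13058160558061574
a [0.50173884 0.14758024 0.29267963] [-0.6 -1.6  1.5 -1.7 -0.8 -0.5 -0.   1.8 -0.   0.  -0.  -0.  -0.  -0.
 -0.  -0. ]
rib 0.4404604899482945 0.12911502450216422
pocket 0.44524786089119933 0.13055761919750675
b [0.50544884 0.14680876 0.29104135] [-0.  -0.  -0.  -0.  -0.   0.  -0.   0.  -0.3  0.7 -0.8 -0.5  0.6 -0.7
  0.5 -0.7]
rib 0.44414032650635515 0.12844396049310783
pocket 0.448930054407029 0.1298787101707542
[[ 0.474 -0.135  0.018]
 [ 0.583 -0.149  0.018]
 [ 0.564 -0.265  0.018]
 [ 0.459 -0.247  0.018]] [ 0.52018978 -0.19891452  0.018     ] [np.float64(0.1122), np.float64(0.1106), np.float64(0.1181), np.float64(0.1067)]
0.89 [435.6, 274.1]
0.56 [238.9, 216.1]
```

apply_moves([
  {"gripper": 0, "x": -30, "y": 20, "turn": 0.0975},
  {"gripper": 0, "x": -30, "y": 20, "turn": 0.0975},
  {"gripper": 0, "x": -30, "y": 20, "turn": 0.097},
  {"x": -30, "y": 20},
  {"x": -30, "y": 20},
  {"x": -25, "y": 16},
  {"z": -20},
  {"z": -20},
  {"z": -20},
  {"z": -20},
  {"z": -15},
  {},
])

```text
schema error: expected keys gripper, x, y, z, turn
```

Run:
```python
from h import *
s=sense();print(s["ee_pos"],s["tcp_rot"],s["force"],s["opening"])
for n in("scene","side"):
  f=vision.grab_frame(n);save(f,n+"1");print(proj(f,[s["ee_pos"],s["ee_pos"]+[0,0,-.014]]))
```

```text
[ 5.75014328e-01 -7.60927243e-06  2.45342019e-01] [[ 1.10573551e-05  9.99999995e-01  9.45368083e-05]
 [ 1.00000000e+00 -1.10563788e-05 -1.03270326e-05]
 [-1.03259873e-05  9.45369225e-05 -9.99999995e-01]] [ 0.16451459 -0.15228834  0.2571887 ] 0.08515671061198436
[[322.87291397 178.12936395]
 [322.73084659 185.74173111]]
[[318.69696583 145.64437394]
 [318.84508755 153.83000825]]
```

View pics/side1.png

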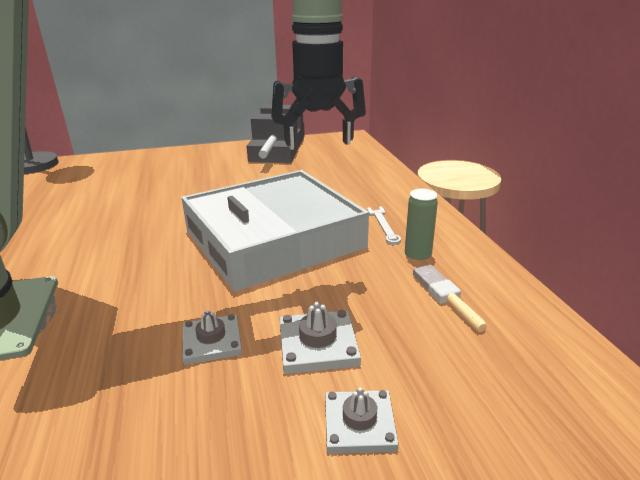

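View pics/scene1.png

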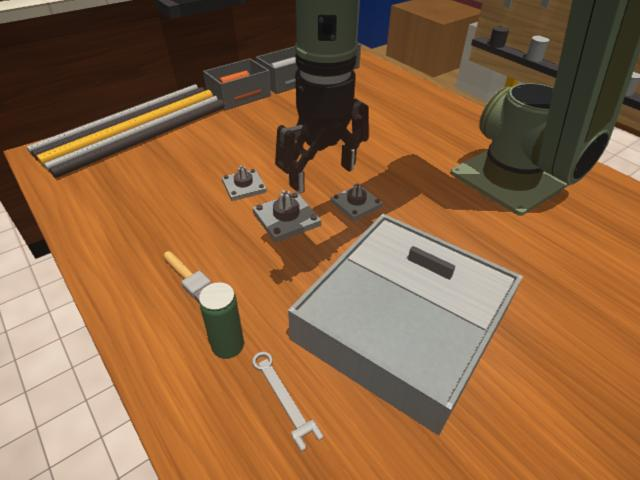

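apply_moves([
  {"gripper": 0, "x": -30, "y": 20, "z": 0, "turn": 0.0975},
  {"gripper": 0, "x": -30, "y": 20, "z": 0, "turn": 0.0975},
  {"gripper": 0, "x": -30, "y": 20, "z": 0, "turn": 0.097},
  {"gripper": 0, "x": -30, "y": 20, "z": 0, "turn": 0},
  {"gripper": 0, "x": -30, "y": 20, "z": 0, "turn": 0},
  {"gripper": 0, "x": -26, "y": 16, "z": 0, "turn": 0},
  {"gripper": 0, "x": 0, "y": 0, "z": -20, "turn": 0},
  {"gripper": 0, "x": 0, "y": 0, "z": -30, "turn": 0},
  {"gripper": 0, "x": 0, "y": 0, "z": -30, "turn": 0},
  {"gripper": 0, "x": 0, "y": 0, "z": -30, "turn": 0},
  {"gripper": 0, "x": 0, "y": 0, "z": -20, "turn": 0},
  {"gripper": 0, "x": 0, "y": 0, "z": 0, "turn": 0},
])

```text
time_s: 2.75
ee_pos: [0.3962, 0.1153, 0.1122]
tcp_rot: [[-0.288, 0.958, -0.008], [0.958, 0.288, -0.002], [0.0, -0.008, -1.0]]
force: [-0.4, 0.8, 0.0]
opening: 0.0
```

Run:
```python
from h import *
s=sense();print(s["ee_pos"],s["tcp_rot"],s["force"],s["opening"])
for n in("scene","side"):
  f=vision.grab_frame(n);save(f,n+"1");print(proj(f,[s["ee_pos"],s["ee_pos"]+[0,0,-.014]]))
```

```text
[0.39617377 0.11529564 0.11218774] [[-2.87988511e-01  9.57600817e-01 -7.95562416e-03]
 [ 9.57633823e-01  2.87980983e-01 -2.10093457e-03]
 [ 2.79211809e-04 -8.22361980e-03 -9.99966146e-01]] [-0.3507762   0.81821415  0.02685395] 4.2734460803542514e-05
[[444.98728482 236.92532918]
 [443.36807308 242.79169392]]
[[213.08234045 203.6209589 ]
 [213.98584594 210.30476361]]
```

View pics/side1.png

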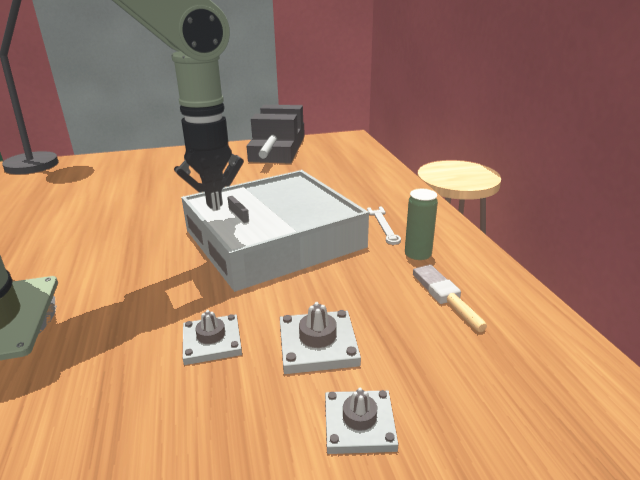

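View pics/scene1.png

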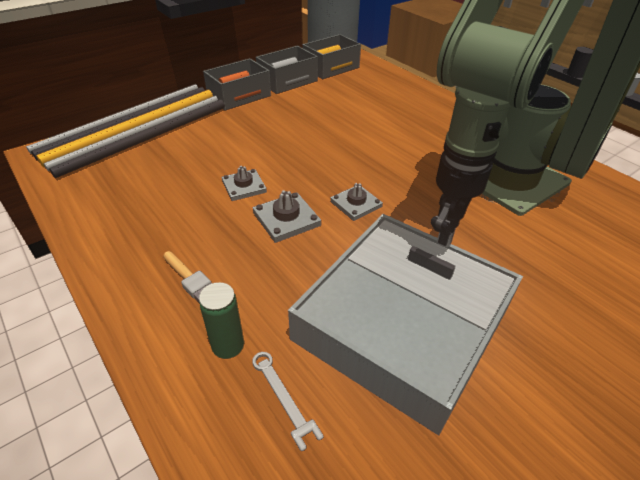

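apply_moves([
  {"gripper": 0, "x": 0, "y": 0, "z": -14, "turn": 0},
  {"gripper": 0, "x": 11.5, "y": 3.5, "z": 0, "turn": 0},
  {"gripper": 0, "x": 11.5, "y": 3.5, "z": 0, "turn": 0},
  {"gripper": 0, "x": 11.5, "y": 3.5, "z": 0, "turn": 0},
  {"gripper": 0, "x": 11.5, "y": 3.5, "z": 0, "turn": 0},
])

```text
time_s: 3.27
ee_pos: [0.4462, 0.1303, 0.1028]
tcp_rot: [[-0.288, 0.958, 0.001], [0.958, 0.288, 0.0], [-0.0, 0.001, -1.0]]
force: [-1.7, -1.3, -0.2]
opening: 0.0001
```

Run:
```python
from h import *
f=vision.grab_frame("scene");save(f,"scene2")
for th in("rib","cover"):
  for d in spotter.tip_of(th,f)[:1]: print(th,d["score"],onz(f,d["xy"],.102 if th=="rib" else .07))
print(sense()["ee_pos"],sense()["force"])
```

```text
rib 0.75 [0.4642284  0.13795732 0.102     ]
cover 0.92 [0.46252644 0.12937113 0.07      ]
[0.44712108 0.13055533 0.10274093] [ 0.42699375  0.26936083 -0.36490465]
```

View pics/scene2.png

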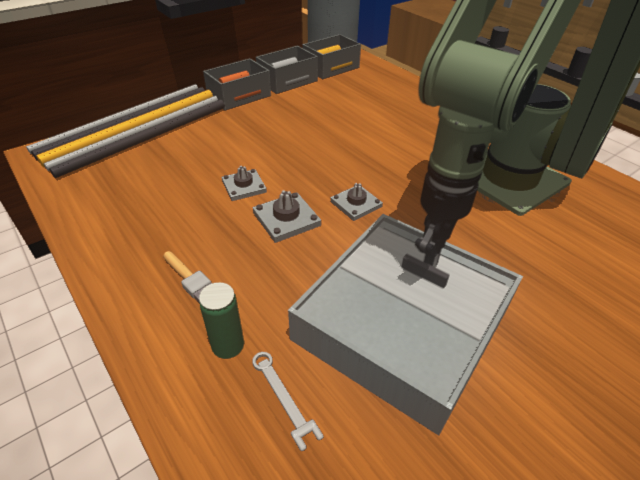

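apply_moves([
  {"gripper": 0, "x": 11.5, "y": 3.5, "z": 0, "turn": 0},
  {"gripper": 0, "x": 11.5, "y": 3.5, "z": 0, "turn": 0},
  {"gripper": 0, "x": 11.5, "y": 3.5, "z": 0, "turn": 0},
  {"gripper": 0, "x": 11.5, "y": 3.5, "z": 0, "turn": 0},
  {"gripper": 0, "x": 11.5, "y": 3.5, "z": 0, "turn": 0},
  {"gripper": 0, "x": 11.5, "y": 3.5, "z": 0, "turn": 0},
  {"gripper": 0, "x": 11.5, "y": 3.5, "z": 0, "turn": 0},
  {"gripper": 0, "x": 11.5, "y": 3.5, "z": 0, "turn": 0},
  {"gripper": 0, "x": 8, "y": 2.4, "z": 0, "turn": 0},
  {"gripper": 0, "x": 4, "y": 1.2, "z": 0, "turn": 0},
  {"gripper": 0, "x": 0, "y": 0, "z": 0, "turn": 0},
])

```text
time_s: 4.33
ee_pos: [0.5495, 0.1617, 0.1018]
tcp_rot: [[-0.288, 0.958, 0.001], [0.958, 0.288, 0.0], [0.0, 0.001, -1.0]]
force: [-0.8, 0.2, -0.1]
opening: 0.0003
```

Run:
```python
from h import *
O=np.array([.5035,.1475]);u=np.array([.9577,.288])
s=sense();print(s["ee_pos"],s["force"],(s["ee_pos"][:2]-O)@u)
for n in("scene","side"):
  f=vision.grab_frame(n);save(f,n+"3")
  for th in("rib","cover"):
    for d in spotter.tip_of(th,f)[:1]: p=onz(f,d["xy"],.102 if th=="rib" else .07);print(th,d["score"],p,(p[:2]-O)@u)
  for th in("chuck","toolblock","spool"):
    for d in spotter.cut_out(th,f): print(n,th,d["score"],d["xy"],d["pixels"].sum(),onz(f,d["xy"],.05))
```

```text
[0.54946538 0.16172953 0.10181866] [-0.80427877  0.2461136  -0.10993376] 0.04811914938554955
rib 0.66 [0.56968951 0.16937997 0.102     ] 0.0696911270580921
cover 0.73 [0.48760384 0.15681429 0.07      ] -0.012541241266229325
scene chuck 0.72 [428.4, 284.4] 554 [0.45030658 0.14180228 0.05      ]
scene toolblock 0.62 [381.9, 263.5] 417 [0.48073318 0.05701328 0.05      ]
scene spool 0.82 [467.7, 305.6] 699 [0.43244513 0.21291999 0.05      ]
rib 0.84 [0.56685851 0.15602344 0.102     ] 0.06313319491314288
cover 0.82 [0.57154782 0.16888669 0.07      ] 0.07132876739962268
side chuck 0.56 [239.9, 229.4] 497 [0.44061849 0.11620956 0.05      ]
side toolblock 0.69 [385.7, 227.8] 415 [0.71893851 0.04324849 0.05      ]
side toolblock 0.68 [256.8, 236.1] 182 [0.46897611 0.07964963 0.05      ]
side spool 0.71 [263.3, 241.4] 10209 [0.47793925 0.05559981 0.05      ]
side spool 0.57 [229.2, 220.5] 408 [0.42370217 0.16119627 0.05      ]
```

View pics/scene3.png

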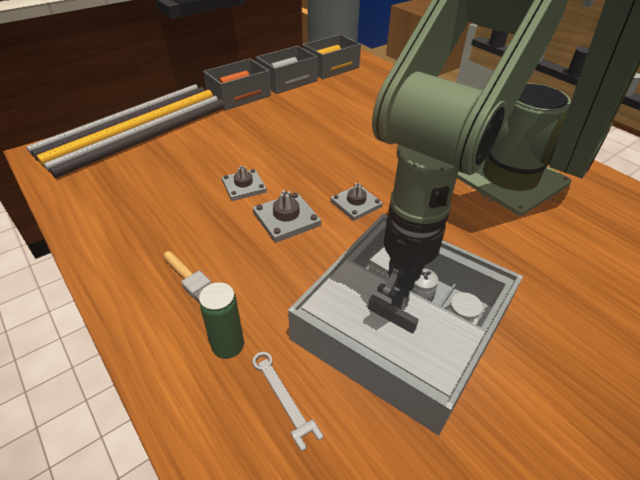

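View pics/side3.png

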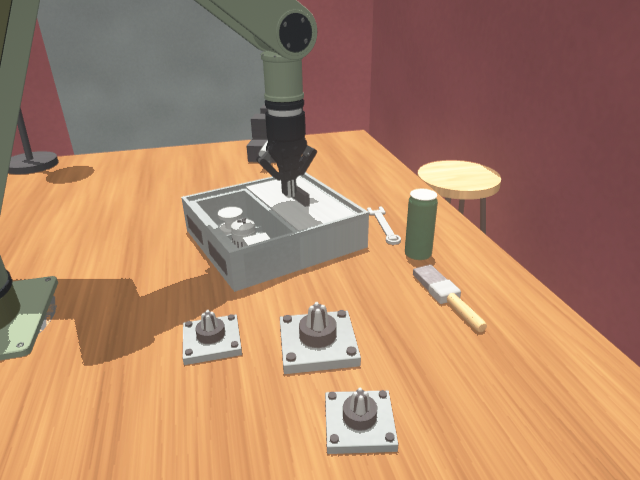

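Run:
```python
from h import *
print(np.round(sense()["joint_pos"],3))
f=vision.grab_frame("wrist"); print(f["intrinsics"],f["rvec"],f["tvec"])
```

```text
[ 0.266  0.442  1.77  -0.     0.929 -0.026]
[[371.64829954   0.         319.78917706]
 [  0.         371.64829954 244.39654146]
 [  0.           0.           1.        ]] [-2.846457   -0.41834077 -0.05742053] [-0.57203508  0.00085834  0.2376896 ]
```

apply_moves([
  {"gripper": 0, "x": -10, "y": -3, "z": 0, "turn": 0},
  {"gripper": 0, "x": -10, "y": -3, "z": 10, "turn": 0},
  {"gripper": 0, "x": 0, "y": 0, "z": 30, "turn": 0},
  {"gripper": 20, "x": -20, "y": -6, "z": 30, "turn": 0},
  {"gripper": 40, "x": -20, "y": -6, "z": 30, "turn": 0},
  {"gripper": 70, "x": -20, "y": -6, "z": 20, "turn": 0},
  {"gripper": 70, "x": -22.5, "y": -7, "z": 10, "turn": 0},
  {"gripper": 70, "x": 0, "y": 0, "z": 0, "turn": 0},
])

```text
time_s: 5.65
ee_pos: [0.4431, 0.1296, 0.2338]
tcp_rot: [[-0.288, 0.958, 0.002], [0.958, 0.288, 0.0], [-0.0, 0.002, -1.0]]
force: [-0.0, 0.6, -0.3]
opening: 0.0601
```

```bash
cat >> h.py <<'E'
def wray(f,xy):
    K=np.array(f["intrinsics"],float);R=cv2.Rodrigues(np.array(f["rvec"],float))[0];t=np.array(f["tvec"],float).ravel()
    x=(xy[0]-K[0,2])/K[0,0];y=(xy[1]-K[1,2])/K[1,1];th=np.hypot(x,y)
    d=np.array([np.sin(th)*x/th,np.sin(th)*y/th,np.cos(th)]) if th>1e-9 else np.array([0,0,1.])
    return -R.T@t,R.T@d
def wonz(f,xy,z):
    c,d=wray(f,xy);return c+d*(z-c[2])/d[2]
def wproj(f,P):
    R=cv2.Rodrigues(np.array(f["rvec"],float))[0];q=np.asarray(P,float).reshape(-1,3)@R.T+np.array(f["tvec"],float).ravel()
    K=np.array(f["intrinsics"],float);rr=np.hypot(q[:,0],q[:,1]);th=np.arctan2(rr,q[:,2]);k=th/np.maximum(rr,1e-9)
    return np.c_[K[0,0]*q[:,0]*k+K[0,2],K[1,1]*q[:,1]*k+K[1,2]]
E
python3 - <<'E'
from h import *
s=sense();print(s["ee_pos"],s["opening"],np.round(s["joint_pos"],3))
f=vision.grab_frame("wrist");save(f,"wrist4")
for th in ("chuck","middle_pocket"):
  for d in spotter.tip_of(th,f): print(th,d["score"],d["xy"],wonz(f,d["xy"],.004))
for d in spotter.cut_out("chuck",f): print(d["score"],d["xy"],d["pixels"].sum(),wonz(f,d["xy"],.053))
f=vision.grab_frame("side");save(f,"side4")
for th in ("chuck","middle_pocket"):
  for d in spotter.tip_of(th,f): print(th,d["score"],d["xy"],onz(f,d["xy"],.004))
for d in spotter.cut_out("chuck",f): print(d["score"],d["xy"],d["pixels"].sum(),onz(f,d["xy"],.053))
f=vision.grab_frame("scene");save(f,"scene4")
for d in spotter.tip_of("chuck",f): print(d["score"],d["xy"],onz(f,d["xy"],.004))
E
```

```text
[0.44310227 0.12963601 0.23377773] 0.06014410663222077 [ 0.26   0.149  1.827 -0.     1.164 -0.032]
chuck 0.92 [322.0, 214.7] [0.44563015 0.12934744 0.004     ]
chuck 0.61 [470.6, 456.0] [ 0.75948743 -0.14698978  0.004     ]
middle_pocket 0.68 [325.7, 130.2] [0.42526921 0.20905988 0.004     ]
0.58 [323.7, 223.2] 2624 [0.44607431 0.13149339 0.053     ]
chuck 0.63 [245.5, 247.5] [0.44819652 0.12240387 0.004     ]
middle_pocket 0.88 [245.5, 247.6] [0.44814924 0.12199828 0.004     ]
0.83 [242.0, 231.2] 457 [0.44343006 0.1018327  0.053     ]
0.75 [420.6, 292.1] [0.43945556 0.12341075 0.004     ]
```

View pics/wrist4.png

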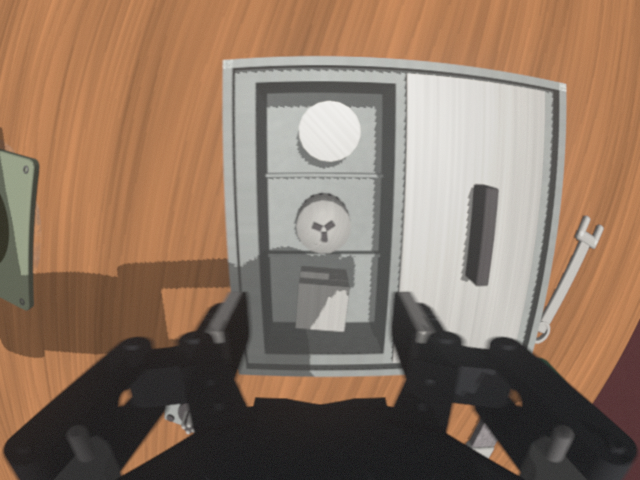

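View pics/side4.png

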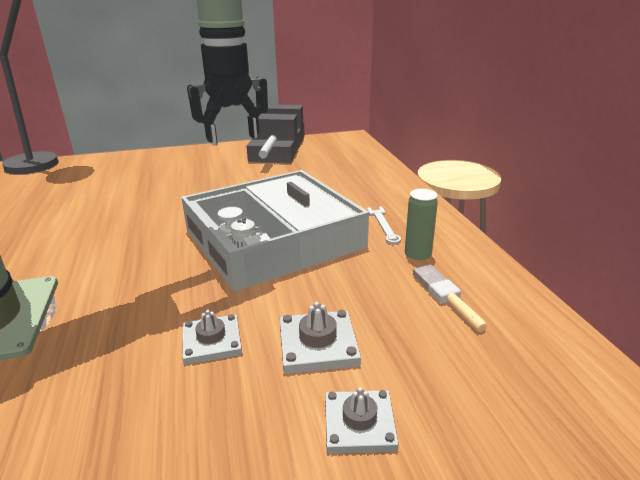

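Run:
```python
from h import *
f=vision.grab_frame("wrist");s=sense();print(s["ee_pos"],s["opening"])
C=wonz(f,(323,230),.063);print(C)
O=np.array([.5035,.1475]);u=np.array([.9577,.288]);v=np.array([-.288,.9577])
P=np.array([.4465,.131])
for nm,xy,z in (("jaws",(323,230),.063),("tb topL",(302,284),.054),("tb topR",(349,287),.054),("tb botR",(345,330),.054),("tb botL",(297,330),.054),("tb floorL",(301,268),.01),("floorR",(349,268),.01),("spool bottom",(330,161),.046),("spool L",(299,131),.046),("spool R",(361,131),.046),("body R",(350,222),.05),("body L",(296,222),.05)):
  p=wonz(f,xy,z)[:2]-P; print(nm,(p@u*1000).round(1),(p@v*1000).round(1))
i=f["pixels"][60:400,200:450];cv2.imwrite("pics/w4c.png",cv2.resize(cv2.cvtColor(i,4),None,fx=1.75,fy=1.75,interpolation=2)[:600])
```

```text
[0.44672338 0.13066655 0.2308231 ] 0.06992133406512904
[0.44939633 0.12946439 0.063     ]
jaws 2.3 -2.3
tb topL -16.0 -53.1
tb topR 25.5 -56.0
tb botR 23.1 -99.2
tb botL -21.4 -99.2
tb floorL -19.0 -53.3
floorR 28.7 -53.3
spool bottom 8.2 53.1
spool L -17.6 78.5
spool R 34.0 78.7
body R 25.4 1.7
body L -20.5 1.7
```

View pics/w4c.png

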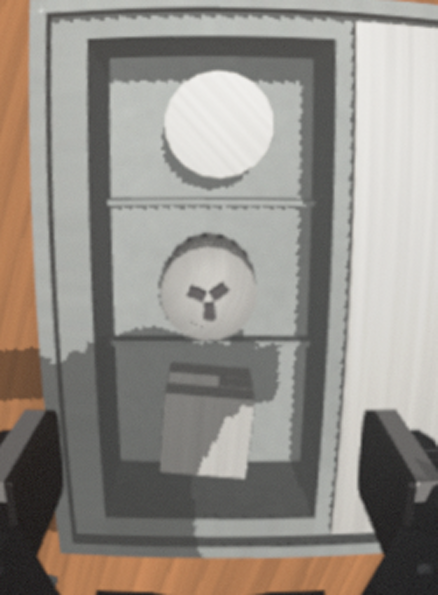

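apply_moves([
  {"gripper": 62, "x": 0, "y": 0, "z": 0, "turn": 0.12},
  {"gripper": 62, "x": 0, "y": 0, "z": 0, "turn": 0.12},
  {"gripper": 62, "x": 0, "y": 0, "z": 0, "turn": 0.12},
  {"gripper": 62, "x": 0, "y": 0, "z": 0, "turn": 0.12},
  {"gripper": 62, "x": 0, "y": 0, "z": 0, "turn": 0.12},
  {"gripper": 62, "x": 0, "y": 0, "z": 0, "turn": 0.12},
  {"gripper": 62, "x": 0, "y": 0, "z": 0, "turn": 0.12},
  {"gripper": 62, "x": 0, "y": 0, "z": 0, "turn": 0.12},
  {"gripper": 62, "x": 0, "y": 0, "z": 0, "turn": 0.12},
  {"gripper": 62, "x": 0, "y": 0, "z": 0, "turn": 0.12},
  {"gripper": 62, "x": 0, "y": 0, "z": 0, "turn": 0.12},
  {"gripper": 62, "x": 0, "y": 0, "z": 0, "turn": 0.12},
])

```text
time_s: 7.2
ee_pos: [0.4466, 0.1306, 0.2311]
tcp_rot: [[-0.986, -0.166, -0.0], [-0.166, 0.986, 0.0], [0.0, 0.0, -1.0]]
force: [1.2, -0.4, -0.3]
opening: 0.062
```

apply_moves([
  {"gripper": 62, "x": 0, "y": 0, "z": 0, "turn": 0.065},
  {"gripper": 62, "x": 0, "y": 0, "z": 0, "turn": 0.065},
  {"gripper": 62, "x": 0, "y": 0, "z": 0, "turn": 0},
])

```text
time_s: 7.45
ee_pos: [0.4466, 0.1306, 0.2311]
tcp_rot: [[-0.958, -0.288, -0.0], [-0.288, 0.958, -0.0], [0.0, 0.0, -1.0]]
force: [1.3, -0.8, 0.6]
opening: 0.062
```

Run:
```python
from h import *
s=sense();print(s["ee_pos"],s["tcp_rot"],s["opening"],np.round(s["joint_pos"],3))
f=vision.grab_frame("wrist");save(f,"wrist5")
for d in spotter.tip_of("chuck",f): print(d["score"],d["xy"],wonz(f,d["xy"],.004))
for d in spotter.cut_out("chuck",f)[:1]:
  m=d["pixels"].astype(np.uint8);c=max(cv2.findContours(m,0,2)[0],key=cv2.contourArea);e=cv2.fitEllipse(c);print(d["score"],d["xy"],e,wonz(f,e[0],.045))
```

```text
[0.44662197 0.13062928 0.23113651] [[-9.57596501e-01 -2.88112484e-01 -3.71946277e-04]
 [-2.88112497e-01  9.57596569e-01 -1.87650550e-05]
 [ 3.61580925e-04  8.91930197e-05 -9.99999931e-01]] 0.06200758136351418 [ 0.26   0.158  1.823  0.     1.161 -1.603]
0.25 [238.1, 214.2] [0.4691514  0.05331882 0.004     ]
0.64 [315.7, 220.3] ((316.6004638671875, 220.0070343017578), (54.77870559692383, 60.15929412841797), 5.841357707977295) [0.44467295 0.12730223 0.045     ]
```

View pics/wrist5.png

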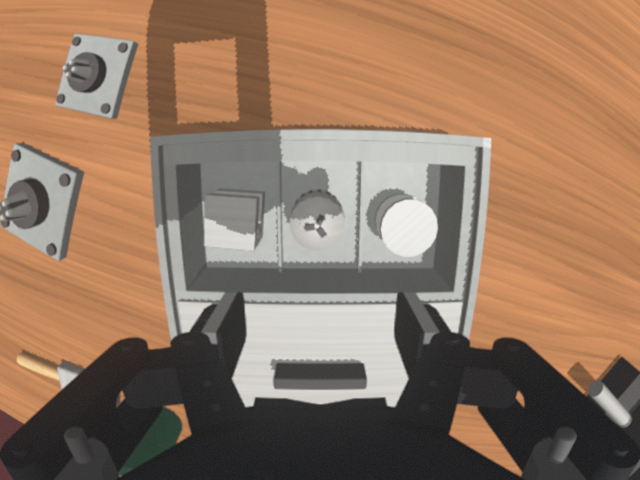

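Run:
```python
from h import *
f=vision.grab_frame("wrist")
print(wonz(f,(317.5,227),.063)); i=f["pixels"][150:290,160:480];cv2.imwrite("pics/w5c.png",cv2.resize(cv2.cvtColor(i,4),None,fx=2.5,fy=2.5,interpolation=2))
```

```text
[0.44646249 0.1287541  0.063     ]
```

View pics/w5c.png

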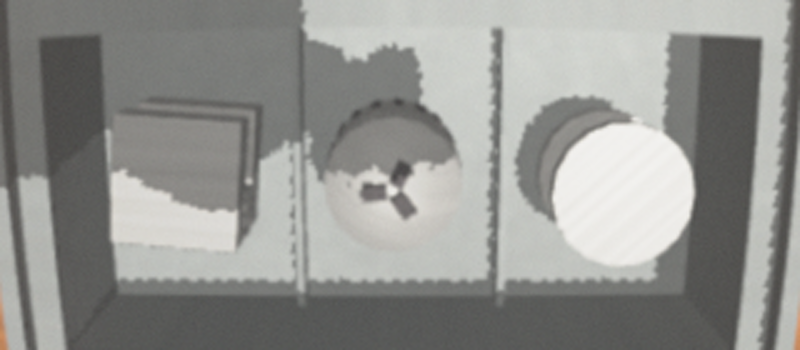

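apply_moves([
  {"gripper": 62, "x": 1, "y": -1.5, "z": -30, "turn": 0},
  {"gripper": 62, "x": 0, "y": 0, "z": -35, "turn": 0},
  {"gripper": 62, "x": 0, "y": 0, "z": -35, "turn": 0},
  {"gripper": 62, "x": 0, "y": 0, "z": -30, "turn": 0},
  {"gripper": 62, "x": 0, "y": 0, "z": -20, "turn": 0},
  {"gripper": 62, "x": 0, "y": 0, "z": -12, "turn": 0},
  {"gripper": 62, "x": 0, "y": 0, "z": -12, "turn": 0},
  {"gripper": 62, "x": 0, "y": 0, "z": -12, "turn": 0},
  {"gripper": 62, "x": 0, "y": 0, "z": -9, "turn": 0},
  {"gripper": 62, "x": 0, "y": 0, "z": 0, "turn": 0},
  {"gripper": 62, "x": 0, "y": 0, "z": 0, "turn": 0},
])

```text
time_s: 8.57
ee_pos: [0.4475, 0.1291, 0.0362]
tcp_rot: [[-0.958, -0.287, -0.001], [-0.287, 0.958, -0.0], [0.001, 0.0, -1.0]]
force: [0.5, -0.1, -0.1]
opening: 0.0621
```

Run:
```python
from h import *
s=sense();print(s["ee_pos"],s["opening"],s["force"])
f=vision.grab_frame("wrist");save(f,"wrist6")
f=vision.grab_frame("side");save(f,"side6")
```

```text
[0.44748885 0.12909764 0.03617255] 0.06209251562132237 [ 0.53369912 -0.05036333 -0.0569038 ]
```

View pics/wrist6.png

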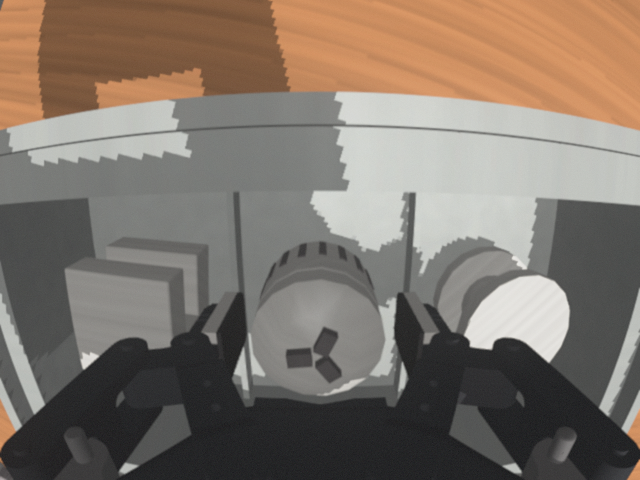

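View pics/side6.png

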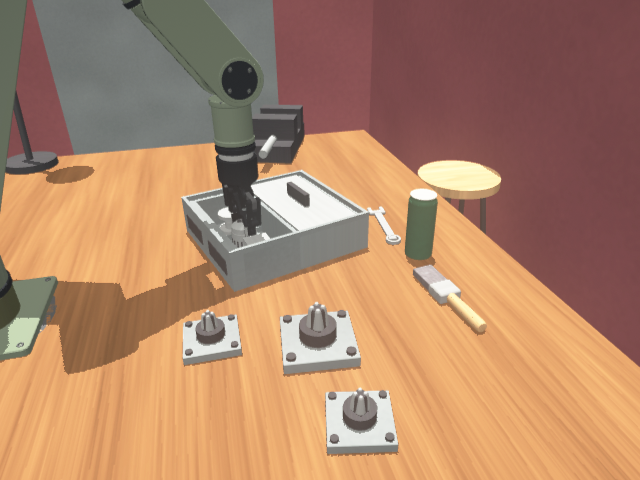

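Run:
```python
from h import *
s=sense();f=vision.grab_frame("wrist");p=s["ee_pos"]
print(s["ee_pos"], wproj(f,[p[0],p[1],.063]),wonz(f,(316,356),.063))
```

```text
[0.44805958 0.12926554 0.03691697] [[319.71203254 361.27297464]] [0.4464297  0.12753358 0.063     ]
```

apply_moves([
  {"gripper": 40, "x": 0, "y": 0, "z": 0, "turn": 0},
  {"gripper": 40, "x": 0, "y": 0, "z": 0, "turn": 0},
  {"gripper": 40, "x": 0, "y": 0, "z": 0, "turn": 0},
  {"gripper": 40, "x": 0, "y": 0, "z": 0, "turn": 0},
  {"gripper": 40, "x": 0, "y": 0, "z": 0, "turn": 0},
], grip_force=60)

```text
time_s: 9.13
ee_pos: [0.4481, 0.1292, 0.0375]
tcp_rot: [[-0.958, -0.287, 0.002], [-0.287, 0.958, 0.0], [-0.002, -0.0, -1.0]]
force: [-0.6, -1.2, 5.7]
opening: 0.0457
```

Run:
```python
from h import *
f=vision.grab_frame("wrist");save(f,"wrist7")
f=vision.grab_frame("side");i=f["pixels"][160:290,170:330];cv2.imwrite("pics/side7.png",cv2.resize(cv2.cvtColor(i,4),None,fx=4.5,fy=4.5,interpolation=2))
s=sense();print(s["opening"],s["ee_pos"],s["force"])
```

```text
0.045635721910316555 [0.44811153 0.12918445 0.03748131] [-0.85076766 -0.87671379  6.13513591]
```

View pics/wrist7.png

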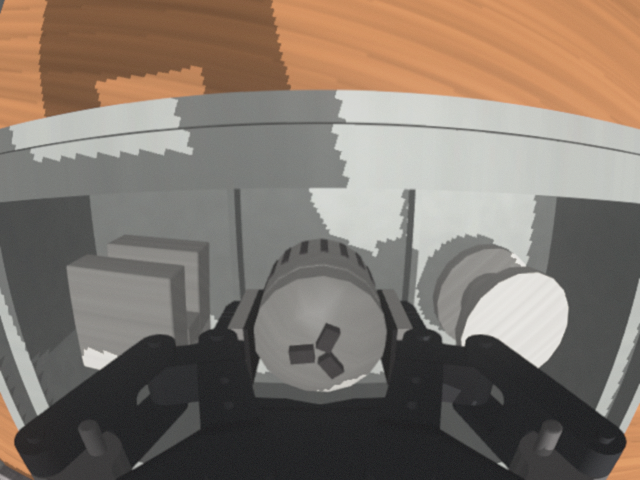

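View pics/side7.png

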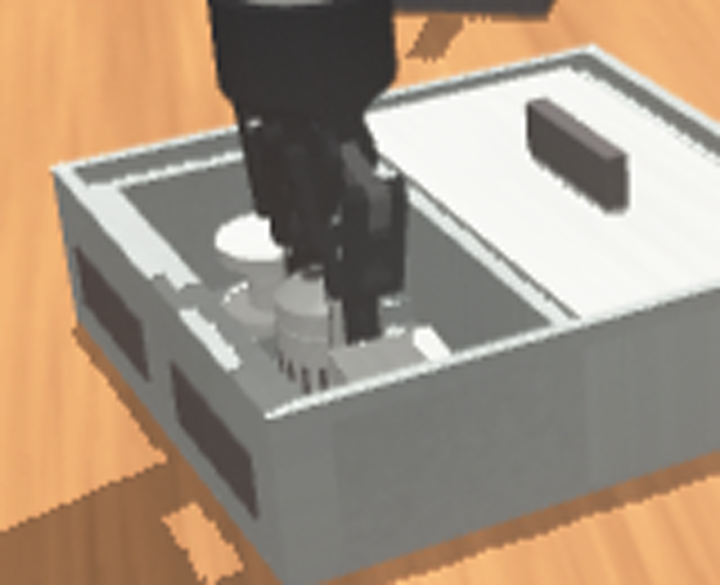

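apply_moves([
  {"gripper": 40, "x": 0, "y": 0, "z": 0, "turn": 0},
  {"gripper": 40, "x": 0, "y": 0, "z": 8, "turn": 0},
  {"gripper": 40, "x": 0, "y": 0, "z": 12, "turn": 0},
  {"gripper": 40, "x": 0, "y": 0, "z": 20, "turn": 0},
  {"gripper": 40, "x": 0, "y": 0, "z": 20, "turn": 0},
  {"gripper": 40, "x": 0, "y": 0, "z": 20, "turn": 0},
  {"gripper": 40, "x": 0, "y": 0, "z": 20, "turn": 0},
  {"gripper": 40, "x": 0, "y": 0, "z": 20, "turn": 0},
  {"gripper": 40, "x": 0, "y": 0, "z": 20, "turn": 0},
  {"gripper": 40, "x": 0, "y": 0, "z": 0, "turn": 0},
], grip_force=80)

```text
time_s: 10.07
ee_pos: [0.4496, 0.1297, 0.1803]
tcp_rot: [[-0.958, -0.287, 0.008], [-0.287, 0.958, 0.002], [-0.008, -0.0, -1.0]]
force: [0.6, 0.3, -1.9]
opening: 0.0453
```

Run:
```python
from h import *
s=sense();print(s["opening"],s["ee_pos"],s["force"],s["moment"],s["joint_pos"])
f=vision.grab_frame("wrist");save(f,"wrist8")
f=vision.grab_frame("side");i=f["pixels"][100:270,140:340];cv2.imwrite("pics/side8.png",cv2.resize(cv2.cvtColor(i,4),None,fx=3.5,fy=3.5,interpolation=2))
```

```text
0.04534321579176783 [0.44955634 0.12966873 0.18033408] [ 0.64147196  0.31090138 -1.94951404] [-0.02380373 -0.03529777 -0.02488192] [ 2.56151651e-01  2.04078336e-01  1.90436032e+00  1.47981769e-04
  1.02480567e+00 -1.60591886e+00]
```

View pics/wrist8.png

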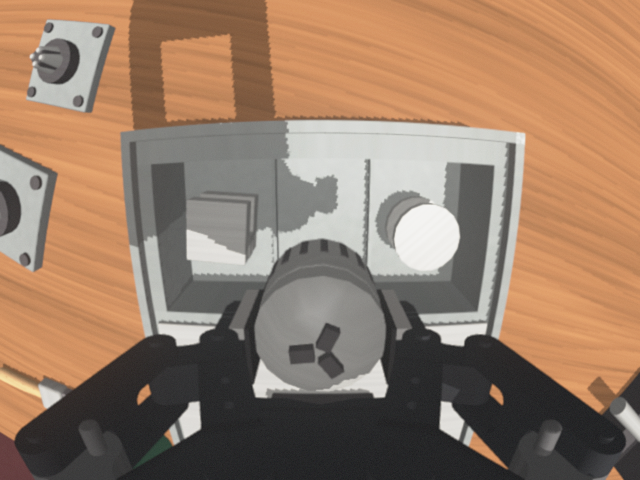

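View pics/side8.png

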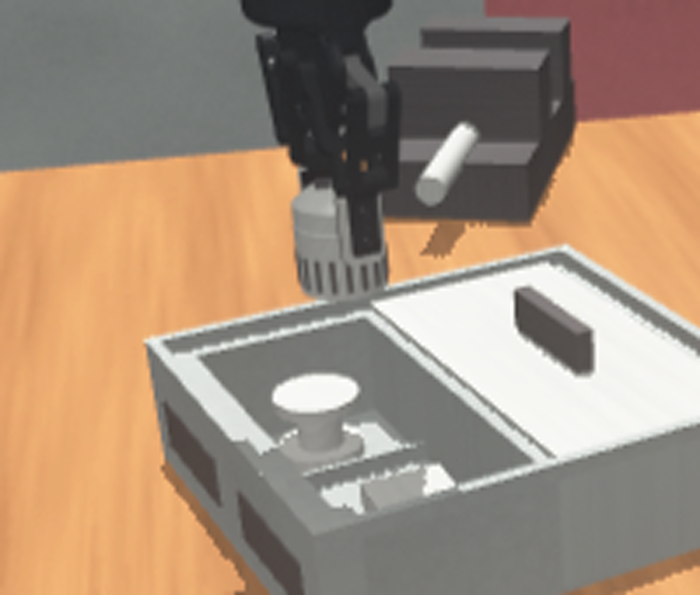

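apply_moves([
  {"gripper": 40, "x": 3, "y": -14, "z": 4, "turn": -0.05},
  {"gripper": 40, "x": 6, "y": -28, "z": 5, "turn": -0.055},
  {"gripper": 40, "x": 7, "y": -34, "z": 0, "turn": -0.055},
  {"gripper": 40, "x": 7, "y": -34, "z": 0, "turn": -0.055},
  {"gripper": 40, "x": 7, "y": -34, "z": 0, "turn": -0.055},
  {"gripper": 40, "x": 7, "y": -34, "z": 0, "turn": -0.055},
  {"gripper": 40, "x": 7, "y": -34, "z": 0, "turn": -0.055},
  {"gripper": 40, "x": 7, "y": -34, "z": 0, "turn": -0.055},
  {"gripper": 40, "x": 7, "y": -34, "z": 0, "turn": -0.055},
  {"gripper": 40, "x": 6, "y": -26, "z": -5, "turn": -0.055},
  {"gripper": 40, "x": 5.4, "y": -19.7, "z": -10, "turn": -0.055},
  {"gripper": 40, "x": 0, "y": 0, "z": -30, "turn": 0},
])

```text
time_s: 11.17
ee_pos: [0.5199, -0.2013, 0.1416]
tcp_rot: [[-0.951, 0.309, 0.008], [0.309, 0.951, -0.004], [-0.009, -0.002, -1.0]]
force: [1.0, 0.1, -2.1]
opening: 0.0456
```

apply_moves([
  {"gripper": 40, "x": 0, "y": 0, "z": 0, "turn": 0},
  {"gripper": 40, "x": 0, "y": 0, "z": 0, "turn": 0},
  {"gripper": 40, "x": 0, "y": 0, "z": 0, "turn": 0},
])

```text
time_s: 11.42
ee_pos: [0.5166, -0.1961, 0.1401]
tcp_rot: [[-0.953, 0.303, -0.001], [0.303, 0.953, 0.001], [0.001, 0.0, -1.0]]
force: [-0.4, 0.3, -1.7]
opening: 0.0449
```

```bash
cat > look.py <<'E'
from h import *
import sys
k=sys.argv[1]
s=sense();print(s["opening"],s["ee_pos"],s["tcp_rot"][:,1],s["force"],s["moment"],np.round(s["joint_pos"],2))
for n,(x0,x1,y0,y1) in {"scene":(200,380,90,250),"side":(230,410,200,400)}.items():
  f=vision.grab_frame(n);save(f,n+k)
  i=f["pixels"][y0:y1,x0:x1];cv2.imwrite("pics/%s%sc.png"%(n,k),cv2.resize(cv2.cvtColor(i,4),None,fx=3,fy=3,interpolation=2))
  for th in("chuck","seat","stand"):
    print(n,th,[(round(d["score"],2),np.round(d["xy"],1)) for d in spotter.tip_of(th,f)])
f=vision.grab_frame("wrist");save(f,"wrist"+k)
E
python3 look.py 9
```

```text
0.04489020951746753 [ 0.5166497  -0.19608616  0.14008923] [3.03365375e-01 9.52874249e-01 3.38891850e-04] [-0.44891323  0.27336805 -1.68082193] [-0.04231175 -0.02769652 -0.05083545] [-0.38  0.37  1.77  0.    1.   -1.65]
scene chuck [(0.79, array([287.1, 177. ]))]
scene seat [(0.85, array([354.6, 192.3])), (0.75, array([241.9, 175.4])), (0.69, array([287.1, 204.3]))]
scene stand [(0.73, array([285.4, 214. ])), (0.62, array([353.4, 203.3])), (0.57, array([241.2, 185.5])), (0.47, array([421.7, 298.6]))]
side chuck [(0.93, array([315.8, 286.9]))]
side seat [(0.93, array([359.3, 406.7])), (0.9, array([209.3, 329.6]))]
side stand [(0.71, array([318.8, 344.4])), (0.61, array([355.4, 422.5]))]
```

View pics/scene9c.png

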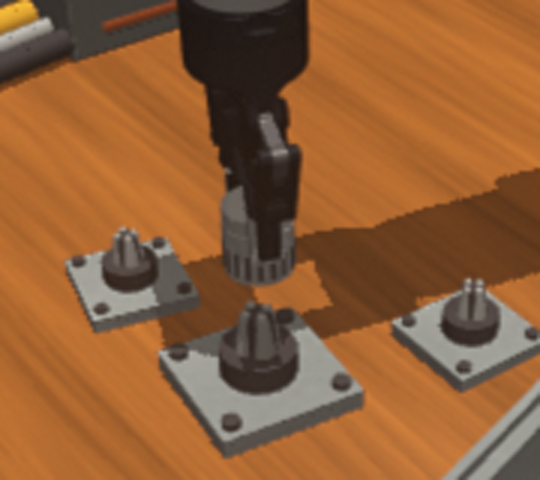

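View pics/side9c.png

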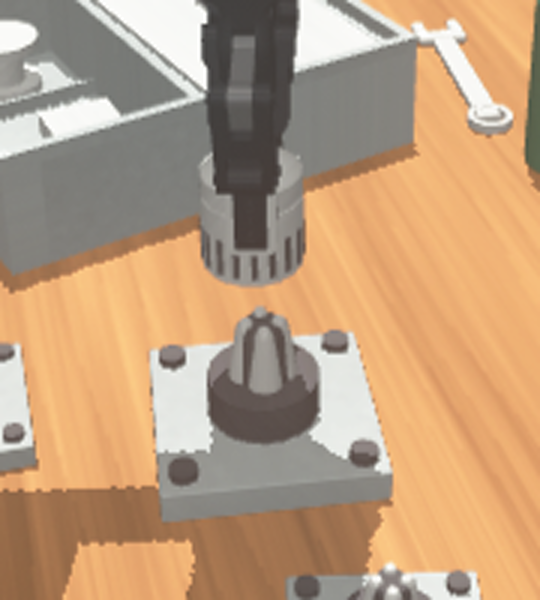

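View pics/wrist9.png

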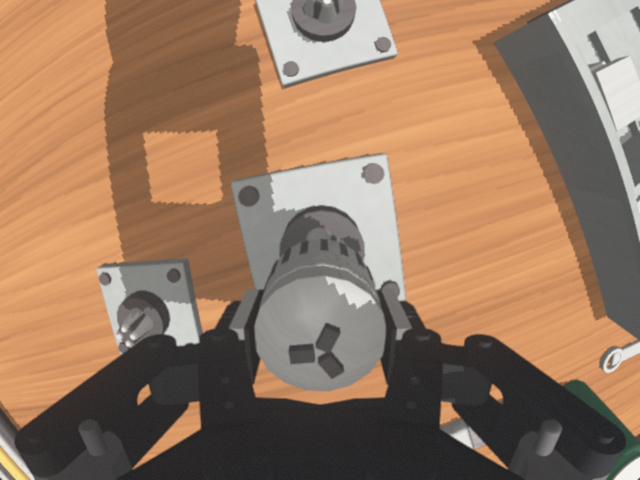

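```bash
cat > fs.py <<'E'
from h import *
from scipy.optimize import least_squares
s=sense();p=s["ee_pos"];th=np.linspace(0,2*np.pi,181)
def circ(x,y,z,R): return np.c_[x+R*np.cos(th),y+R*np.sin(th),0*th+z]
for n in("scene","side"):
  f=vision.grab_frame(n)
  x0,y0=(200,90) if n=="scene" else (230,200)
  q=(proj(f,circ(p[0],p[1],p[2]-.0335,.024))-[x0,y0])*3+1
  print(n,"chuck bottom circle crop L,R,bottom:",q[:,0].min(),q[:,0].max(),q[:,1].max())
  for c in [(.5194,-.1945),(.519,-.197)]:
    q=(proj(f,circ(*c,.04,.028))-[x0,y0])*3+1; t=(proj(f,[*c,.072])-[x0,y0])*3+1
    print(c,"shoulder L,R,bot",q[:,0].min(),q[:,0].max(),q[:,1].max(),q[:,1].min(),"tip",t)
    q=(proj(f,circ(*c,.018,.028))-[x0,y0])*3+1;print("   shoulder foot bottom",q[:,1].max())
E
python3 fs.py
python3 - <<'E'
import cv2
i=cv2.imread("pics/scene9.png")[145:245,245:330];cv2.imwrite("pics/sc9z.png",cv2.resize(i,None,fx=6,fy=6,interpolation=cv2.INTER_LINEAR))
i=cv2.imread("pics/side9.png")[245:375,275:365];cv2.imwrite("pics/si9z.png",cv2.resize(i,None,fx=4.5,fy=4.5,interpolation=cv2.INTER_LINEAR))
E
```

```text
scene chuck bottom circle crop L,R,bottom: 219.2690742168353 291.4925329153115 286.2198168694705
(0.5194, -0.1945) shoulder L,R,bot 218.10361242996265 298.4307780037539 371.8907242639321 321.1257489664845 tip [[256.39037877 309.4856384 ]]
   shoulder foot bottom 396.10255539237005
(0.519, -0.197) shoulder L,R,bot 216.6281203905644 296.824760176252 369.7700444590014 319.17672997247496 tip [[254.81713527 307.46793049]]
   shoulder foot bottom 393.97503576216843
side chuck bottom circle crop L,R,bottom: 203.67036038810005 306.30388431564916 293.1134194897526
(0.5194, -0.1945) shoulder L,R,bot 204.65180963891686 318.5885585612907 410.3339871957851 337.11563378398967 tip [[260.37555073 320.07145066]]
   shoulder foot bottom 445.70492134460267
(0.519, -0.197) shoulder L,R,bot 204.91723000220247 319.207064877715 413.86726111159646 340.19400069066745 tip [[260.82293553 323.27247182]]
   shoulder foot bottom 449.2963419583489
```

View pics/sc9z.png

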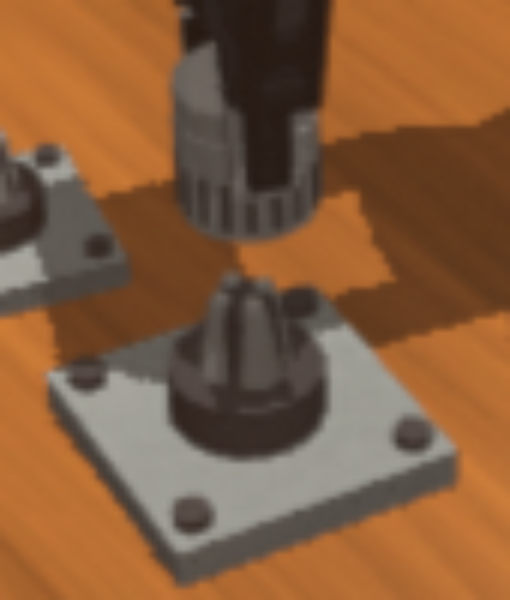

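View pics/si9z.png

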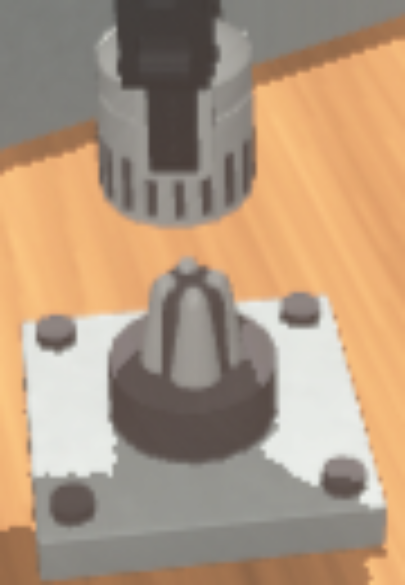

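apply_moves([
  {"gripper": 40, "x": 4, "y": 0, "z": -8, "turn": 0},
  {"gripper": 40, "x": 0, "y": 0, "z": -8, "turn": 0},
  {"gripper": 40, "x": 0, "y": 0, "z": -8, "turn": 0},
  {"gripper": 40, "x": 0, "y": 0, "z": -4, "turn": 0},
  {"gripper": 40, "x": 0, "y": 0, "z": 0, "turn": 0},
  {"gripper": 40, "x": 0, "y": 0, "z": 0, "turn": 0},
], grip_force=100)

```text
time_s: 12.47
ee_pos: [0.5207, -0.1965, 0.1117]
tcp_rot: [[-0.953, 0.304, -0.001], [0.304, 0.953, 0.001], [0.001, 0.0, -1.0]]
force: [0.1, 0.5, -1.7]
opening: 0.0456
```

```bash
python3 look.py 10; python3 fs.py
python3 - <<'E'
import cv2
i=cv2.imread("pics/scene10.png")[145:245,245:330];cv2.imwrite("pics/sc10z.png",cv2.resize(i,None,fx=6,fy=6,interpolation=cv2.INTER_LINEAR))
i=cv2.imread("pics/side10.png")[245:375,275:365];cv2.imwrite("pics/si10z.png",cv2.resize(i,None,fx=4.5,fy=4.5,interpolation=cv2.INTER_LINEAR))
E
```

```text
0.04559158889622781 [ 0.52065574 -0.19653069  0.11170238] [3.03960796e-01 9.52684528e-01 1.56836066e-04] [ 0.07304958  0.47413693 -1.74141287] [-0.03927066  0.01966262 -0.05276463] [-0.38  0.41  1.79  0.    0.94 -1.64]
scene chuck [(0.58, array([286.9, 190.3]))]
scene seat [(0.76, array([243.9, 174.6])), (0.69, array([355.9, 194.3]))]
scene stand [(0.83, array([241.1, 188.4])), (0.73, array([355.4, 204.7])), (0.58, array([283.8, 218.3])), (0.15, array([191.4, 282.5]))]
side chuck [(0.8, array([315. , 303.5]))]
side seat [(0.93, array([209.8, 330.6])), (0.84, array([316.1, 322.1])), (0.72, array([359.2, 404.8]))]
side stand [(0.98, array([359.5, 422.5])), (0.61, array([321.4, 343. ]))]
scene chuck bottom circle crop L,R,bottom: 216.78687252371708 287.6228610438793 322.43441774078656
(0.5194, -0.1945) shoulder L,R,bot 218.10361242996265 298.4307780037539 371.8907242639321 321.1257489664845 tip [[256.39037877 309.4856384 ]]
   shoulder foot bottom 396.10255539237005
(0.519, -0.197) shoulder L,R,bot 216.6281203905644 296.824760176252 369.7700444590014 319.17672997247496 tip [[254.81713527 307.46793049]]
   shoulder foot bottom 393.97503576216843
side chuck bottom circle crop L,R,bottom: 214.10653423005022 314.6030870028178 341.53933062090283
(0.5194, -0.1945) shoulder L,R,bot 204.65180963891686 318.5885585612907 410.3339871957851 337.11563378398967 tip [[260.37555073 320.07145066]]
   shoulder foot bottom 445.70492134460267
(0.519, -0.197) shoulder L,R,bot 204.91723000220247 319.207064877715 413.86726111159646 340.19400069066745 tip [[260.82293553 323.27247182]]
   shoulder foot bottom 449.2963419583489
```

View pics/sc10z.png

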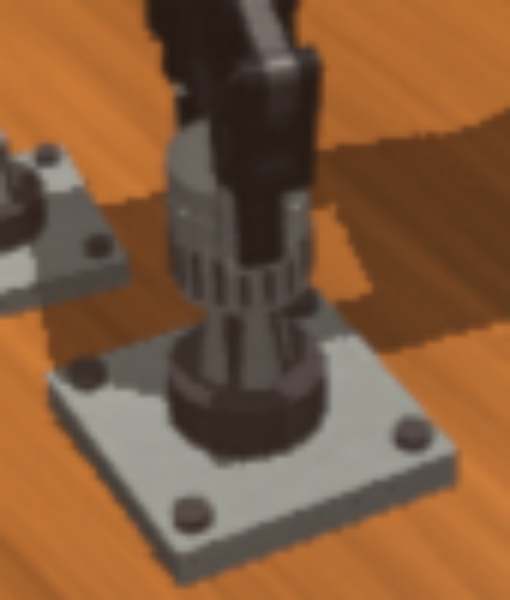

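View pics/si10z.png

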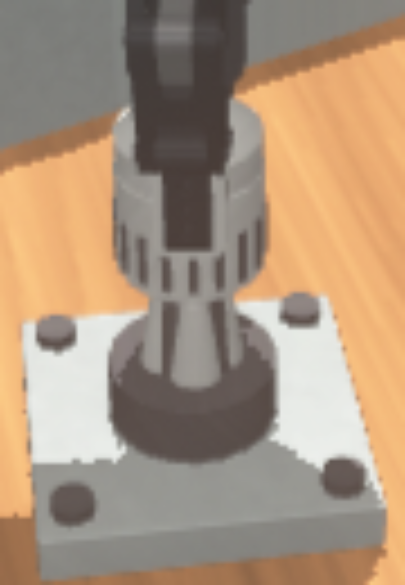

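apply_moves([
  {"gripper": 40, "x": 0.2, "y": 0.6, "z": -4, "turn": 0},
  {"gripper": 40, "x": 0, "y": 0, "z": -4, "turn": 0},
  {"gripper": 40, "x": 0, "y": 0, "z": -4, "turn": 0},
  {"gripper": 40, "x": 0, "y": 0, "z": 0, "turn": 0},
])

```text
time_s: 13.35
ee_pos: [0.5204, -0.1957, 0.0991]
tcp_rot: [[-0.953, 0.304, -0.002], [0.304, 0.953, 0.001], [0.002, 0.0, -1.0]]
force: [-0.8, 1.4, -1.6]
opening: 0.045
```

apply_moves([
  {"gripper": 40, "x": 0, "y": 0, "z": -4, "turn": 0},
  {"gripper": 40, "x": 0, "y": 0, "z": -4, "turn": 0},
  {"gripper": 40, "x": 0, "y": 0, "z": -3, "turn": 0},
  {"gripper": 40, "x": 0, "y": 0, "z": 0, "turn": 0},
])

```text
time_s: 13.68
ee_pos: [0.5208, -0.1959, 0.0885]
tcp_rot: [[-0.953, 0.304, -0.001], [0.304, 0.953, 0.001], [0.001, 0.0, -1.0]]
force: [0.4, 0.5, -2.3]
opening: 0.0449
```

apply_moves([
  {"gripper": 40, "x": 0, "y": 0, "z": -2, "turn": 0},
  {"gripper": 40, "x": 0, "y": 0, "z": -2, "turn": 0},
  {"gripper": 40, "x": 0, "y": 0, "z": -2, "turn": 0},
  {"gripper": 40, "x": 0, "y": 0, "z": 0, "turn": 0},
], grip_force=120)

```text
time_s: 14.02
ee_pos: [0.5211, -0.1962, 0.0832]
tcp_rot: [[-0.953, 0.304, 0.0], [0.304, 0.953, -0.0], [-0.0, -0.0, -1.0]]
force: [0.0, -1.2, -1.5]
opening: 0.0444
```

apply_moves([
  {"gripper": 40, "x": 0, "y": 0, "z": -2, "turn": 0},
  {"gripper": 40, "x": 0, "y": 0, "z": -2, "turn": 0},
  {"gripper": 40, "x": 0, "y": 0, "z": 0, "turn": 0},
])

```text
time_s: 14.27
ee_pos: [0.5212, -0.1962, 0.0796]
tcp_rot: [[-0.953, 0.304, 0.001], [0.304, 0.953, -0.0], [-0.001, -0.0, -1.0]]
force: [-1.4, -0.9, 2.6]
opening: 0.0445
```

apply_moves([
  {"gripper": 40, "x": 0, "y": 0, "z": -2, "turn": 0},
  {"gripper": 40, "x": 0, "y": 0, "z": -2, "turn": 0},
  {"gripper": 40, "x": 0, "y": 0, "z": 0, "turn": 0},
])

```text
time_s: 14.52
ee_pos: [0.5213, -0.1962, 0.076]
tcp_rot: [[-0.953, 0.304, 0.001], [0.304, 0.953, -0.001], [-0.001, -0.0, -1.0]]
force: [-1.6, -1.5, 6.1]
opening: 0.0448
```

apply_moves([
  {"gripper": 40, "x": 0, "y": 0, "z": -2, "turn": 0},
  {"gripper": 40, "x": 0, "y": 0, "z": -1, "turn": 0},
  {"gripper": 40, "x": 0, "y": 0, "z": 0, "turn": 0},
])

```text
time_s: 14.77
ee_pos: [0.5214, -0.1963, 0.0739]
tcp_rot: [[-0.953, 0.304, 0.001], [0.304, 0.953, -0.001], [-0.001, -0.0, -1.0]]
force: [-2.8, -0.5, 10.8]
opening: 0.0446
```

apply_moves([
  {"gripper": 40, "x": 0, "y": 0, "z": -1.5, "turn": 0},
  {"gripper": 40, "x": 0, "y": 0, "z": -1.5, "turn": 0},
  {"gripper": 40, "x": 0, "y": 0, "z": 0, "turn": 0},
])

```text
time_s: 15.02
ee_pos: [0.5214, -0.1963, 0.0737]
tcp_rot: [[-0.953, 0.304, 0.002], [0.304, 0.953, -0.001], [-0.002, -0.0, -1.0]]
force: [-9.5, 1.8, 30.4]
opening: 0.0447
```

apply_moves([
  {"gripper": 40, "x": 0, "y": 0, "z": -1.5, "turn": 0},
  {"gripper": 40, "x": 0, "y": 0, "z": -1, "turn": 0},
  {"gripper": 40, "x": 0, "y": 0, "z": 0, "turn": 0},
])

```text
time_s: 15.27
ee_pos: [0.5215, -0.1963, 0.0737]
tcp_rot: [[-0.953, 0.304, 0.003], [0.304, 0.953, -0.002], [-0.004, -0.0, -1.0]]
force: [-13.9, 3.2, 47.0]
opening: 0.0445
```

```bash
python3 look.py 11
python3 - <<'E'
import cv2
i=cv2.imread("pics/scene11.png")[145:245,245:330];cv2.imwrite("pics/sc11z.png",cv2.resize(i,None,fx=6,fy=6,interpolation=cv2.INTER_LINEAR))
i=cv2.imread("pics/side11.png")[245:375,275:365];cv2.imwrite("pics/si11z.png",cv2.resize(i,None,fx=4.5,fy=4.5,interpolation=cv2.INTER_LINEAR))
E
```

```text
0.04445258884266769 [ 0.52146066 -0.19631206  0.07368318] [ 3.03754492e-01  9.52750229e-01 -4.57235019e-04] [-13.89895761   3.17500882  47.00659206] [0.65942583 2.38801731 0.01314541] [-0.38  0.45  1.84 -0.    0.85 -1.64]
scene chuck [(0.85, array([286.1, 204.1]))]
scene seat [(0.7, array([288. , 204.1])), (0.63, array([243.5, 173.2]))]
scene stand [(0.97, array([355.8, 204.5])), (0.73, array([286.6, 218.1])), (0.59, array([240.8, 188.1]))]
side chuck [(0.61, array([315. , 322.3]))]
side seat [(0.83, array([359.7, 408.6])), (0.81, array([314.9, 320.6])), (0.57, array([210.6, 325.9]))]
side stand [(0.98, array([320.8, 345.4])), (0.72, array([211.9, 341.8])), (0.66, array([356.6, 427.5])), (0.39, array([318.6, 322.3]))]
```

View pics/si11z.png

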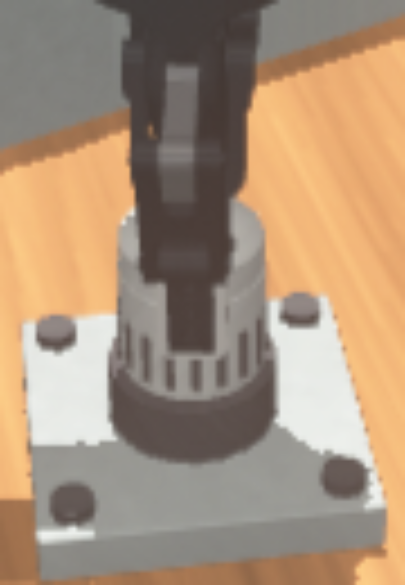

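View pics/sc11z.png

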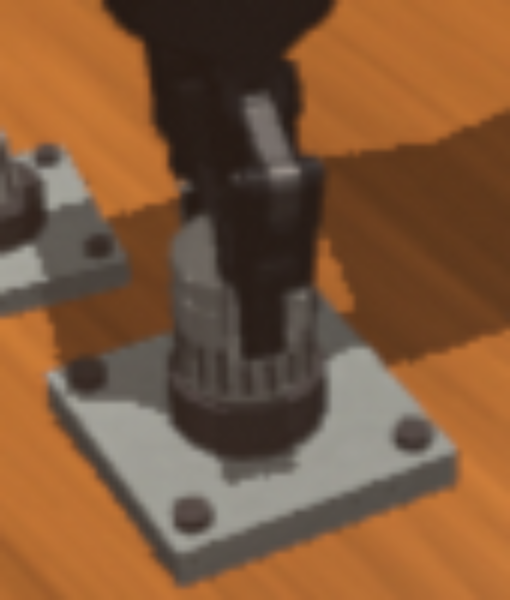

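apply_moves([
  {"gripper": 40, "x": 0, "y": 0, "z": 2, "turn": 0},
  {"gripper": 40, "x": 0, "y": 0, "z": 2, "turn": 0},
  {"gripper": 40, "x": 0, "y": 0, "z": 0.5, "turn": 0},
  {"gripper": 40, "x": 0, "y": 0, "z": 0, "turn": 0},
], grip_force=60)

```text
time_s: 16.05
ee_pos: [0.5214, -0.1963, 0.0738]
tcp_rot: [[-0.953, 0.304, 0.002], [0.304, 0.953, -0.001], [-0.002, -0.0, -1.0]]
force: [-4.9, 0.5, 17.0]
opening: 0.0443
```

apply_moves([
  {"gripper": 60, "x": 0, "y": 0, "z": 0, "turn": 0},
  {"gripper": 72, "x": 0, "y": 0, "z": 0, "turn": 0},
  {"gripper": 72, "x": 0, "y": 0, "z": 0, "turn": 0},
  {"gripper": 72, "x": 0, "y": 0, "z": 0, "turn": 0},
  {"gripper": 72, "x": 0, "y": 0, "z": 0, "turn": 0},
  {"gripper": 72, "x": 0, "y": 0, "z": 10, "turn": 0},
  {"gripper": 72, "x": 0, "y": 0, "z": 20, "turn": 0},
  {"gripper": 72, "x": 0, "y": 0, "z": 30, "turn": 0},
  {"gripper": 72, "x": 0, "y": 0, "z": 30, "turn": 0},
  {"gripper": 72, "x": 0, "y": 0, "z": 30, "turn": 0},
  {"gripper": 72, "x": 0, "y": 0, "z": 0, "turn": 0},
], grip_force=40)

```text
time_s: 16.97
ee_pos: [0.5244, -0.1973, 0.1983]
tcp_rot: [[-0.953, 0.304, 0.012], [0.304, 0.953, -0.005], [-0.013, -0.001, -1.0]]
force: [1.0, -0.7, 0.4]
opening: 0.0717
```

```bash
python3 look.py 12
python3 - <<'E'
import cv2
i=cv2.imread("pics/scene12.png")[145:245,245:330];cv2.imwrite("pics/sc12z.png",cv2.resize(i,None,fx=6,fy=6,interpolation=cv2.INTER_LINEAR))
i=cv2.imread("pics/side12.png")[245:375,275:365];cv2.imwrite("pics/si12z.png",cv2.resize(i,None,fx=4.5,fy=4.5,interpolation=cv2.INTER_LINEAR))
E
```

```text
0.07172931565214306 [ 0.52437225 -0.19725032  0.1982938 ] [ 3.03881705e-01  9.52709484e-01 -7.40939438e-04] [ 0.96029738 -0.68208901  0.3583552 ] [-0.01721471  0.04921439  0.01455411] [-0.38  0.32  1.68  0.    1.12 -1.64]
scene chuck [(0.88, array([287. , 205.6]))]
scene seat [(0.98, array([353.1, 192.6])), (0.84, array([242.4, 173.6]))]
scene stand [(0.9, array([356.4, 203.1])), (0.72, array([242.6, 188.4])), (0.68, array([287. , 216.6]))]
side chuck [(0.87, array([312.7, 324.7]))]
side seat [(0.91, array([207. , 328.6])), (0.83, array([317. , 321.1])), (0.7, array([355.7, 406. ]))]
side stand [(0.87, array([358.9, 423.4])), (0.72, array([317.9, 346.1])), (0.64, array([214.1, 339.5]))]
```

View pics/si12z.png

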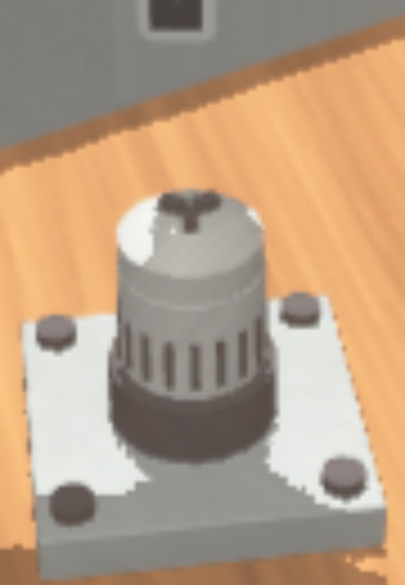

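View pics/sc12z.png

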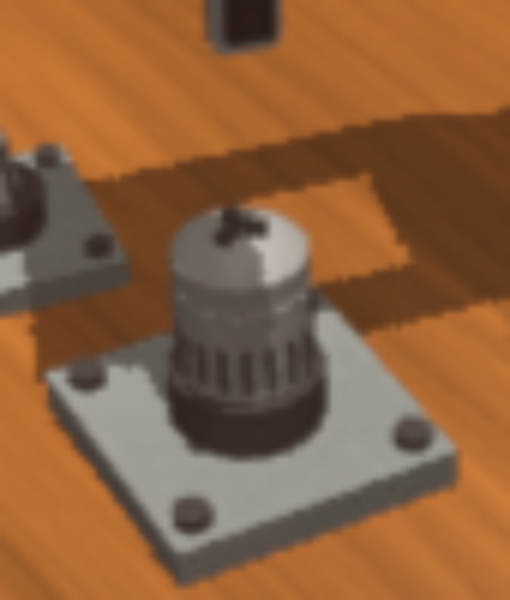

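apply_moves([
  {"gripper": 72, "x": 4, "y": 14, "z": 10, "turn": 0.05},
  {"gripper": 30, "x": 8, "y": 32, "z": 0, "turn": 0.055},
  {"gripper": 0, "x": 8, "y": 36, "z": 0, "turn": 0.055},
  {"gripper": 0, "x": 8, "y": 36, "z": 0, "turn": 0.055},
  {"gripper": 0, "x": 8, "y": 36, "z": 0, "turn": 0.055},
  {"gripper": 0, "x": 8, "y": 36, "z": 0, "turn": 0.055},
  {"gripper": 0, "x": 8, "y": 36, "z": 0, "turn": 0.055},
  {"gripper": 0, "x": 8, "y": 36, "z": 0, "turn": 0.055},
  {"gripper": 0, "x": 8, "y": 36, "z": 0, "turn": 0.055},
  {"gripper": 0, "x": 8, "y": 36, "z": 0, "turn": 0.055},
  {"gripper": 0, "x": 8, "y": 30, "z": 0, "turn": 0.055},
  {"gripper": 0, "x": 0, "y": 10, "z": 0, "turn": 0},
])

```text
time_s: 18.42
ee_pos: [0.606, 0.1824, 0.2004]
tcp_rot: [[-0.956, -0.292, 0.0], [-0.292, 0.956, 0.002], [-0.001, 0.002, -1.0]]
force: [0.3, 0.6, -0.0]
opening: -0.0
```

apply_moves([
  {"gripper": 0, "x": 0, "y": 0, "z": -20, "turn": 0},
  {"gripper": 0, "x": 0, "y": 0, "z": -25, "turn": 0},
  {"gripper": 0, "x": 0, "y": 0, "z": -20, "turn": 0},
  {"gripper": 0, "x": 0, "y": 0, "z": -15, "turn": 0},
  {"gripper": 0, "x": 0, "y": 0, "z": 0, "turn": 0},
])

```text
time_s: 18.83
ee_pos: [0.6025, 0.1769, 0.1172]
tcp_rot: [[-0.958, -0.287, -0.008], [-0.287, 0.958, -0.002], [0.009, 0.0, -1.0]]
force: [-0.5, 0.3, -0.7]
opening: 0.0
```

Run:
```python
from h import *
O=np.array([.5035,.1475]);u=np.array([.9577,.288]);v=np.array([-.288,.9577])
s=sense();d=s["ee_pos"][:2]-O;print(s["ee_pos"],s["tcp_rot"][:,1],s["force"],s["opening"],d@u,d@v)
for n in("scene","side"):
  f=vision.grab_frame(n);save(f,n+"13")
  for q in spotter.tip_of("rib",f)[:1]: p=onz(f,q["xy"],.102)[:2];print(n,q["score"],(p-O)@u,(p-O)@v)
```

```text
[0.60254915 0.17694343 0.11720059] [-2.86521751e-01  9.58073734e-01  7.64032627e-05] [-0.4712676   0.30132836 -0.72269491] 3.829644086958815e-05 0.10333908162730754 -0.00032817914630306775
scene 0.69 0.0674672588830537 0.0026975492162459075
side 0.9 0.0691710323435368 -0.0029273920788501612
```

View pics/scene13.png

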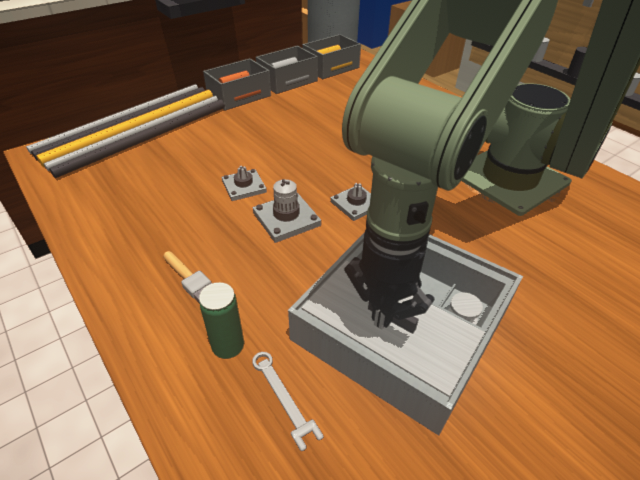

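View pics/side13.png

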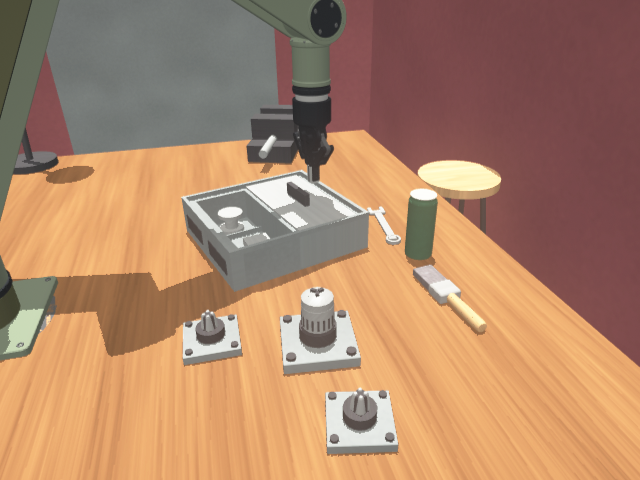

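apply_moves([
  {"gripper": 0, "x": 0, "y": 0, "z": -10, "turn": 0},
  {"gripper": 0, "x": 0, "y": 0, "z": -10, "turn": 0},
  {"gripper": 0, "x": -11.5, "y": -3.5, "z": 0, "turn": 0},
  {"gripper": 0, "x": -11.5, "y": -3.5, "z": 0, "turn": 0},
  {"gripper": 0, "x": -11.5, "y": -3.5, "z": 0, "turn": 0},
  {"gripper": 0, "x": -11.5, "y": -3.5, "z": 0, "turn": 0},
  {"gripper": 0, "x": -11.5, "y": -3.5, "z": 0, "turn": 0},
  {"gripper": 0, "x": 0, "y": 0, "z": 0, "turn": 0},
])

```text
time_s: 19.7
ee_pos: [0.5453, 0.1598, 0.1007]
tcp_rot: [[-0.958, -0.287, -0.003], [-0.287, 0.958, -0.001], [0.003, 0.0, -1.0]]
force: [-0.5, -0.1, -0.9]
opening: 0.0002
```

apply_moves([
  {"gripper": 0, "x": -11.5, "y": -3.5, "z": 0, "turn": 0},
  {"gripper": 0, "x": -11.5, "y": -3.5, "z": 0, "turn": 0},
  {"gripper": 0, "x": -11.5, "y": -3.5, "z": 0, "turn": 0},
  {"gripper": 0, "x": -11.5, "y": -3.5, "z": 0, "turn": 0},
  {"gripper": 0, "x": -11.5, "y": -3.5, "z": 0, "turn": 0},
  {"gripper": 0, "x": 0, "y": 0, "z": 0, "turn": 0},
])

```text
time_s: 20.2
ee_pos: [0.4886, 0.1425, 0.1011]
tcp_rot: [[-0.958, -0.287, -0.002], [-0.287, 0.958, -0.0], [0.002, 0.0, -1.0]]
force: [0.1, -0.5, -0.1]
opening: 0.0002
```

```bash
cat > cv.py <<'E'
from h import *
import sys
k=sys.argv[1]
O=np.array([.5035,.1475]);u=np.array([.9577,.288]);v=np.array([-.288,.9577])
s=sense();d=s["ee_pos"][:2]-O;print(s["ee_pos"],s["force"],d@u,d@v)
for n in("scene","side"):
  f=vision.grab_frame(n);save(f,n+k)
  for q in spotter.tip_of("rib",f)[:1]: p=onz(f,q["xy"],.102)[:2];print(n,q["score"],(p-O)@u,(p-O)@v)
E
python3 cv.py 14
```

```text
[0.48855939 0.1425423  0.1010625 ] [ 0.06743121 -0.46855557 -0.10400455] -0.015736442555939454 -0.0004450942050597861
scene 0.78 -0.028982456582355744 0.005462143291574577
side 0.74 -0.029678264936428066 0.012034007114123033
```

View pics/scene14.png

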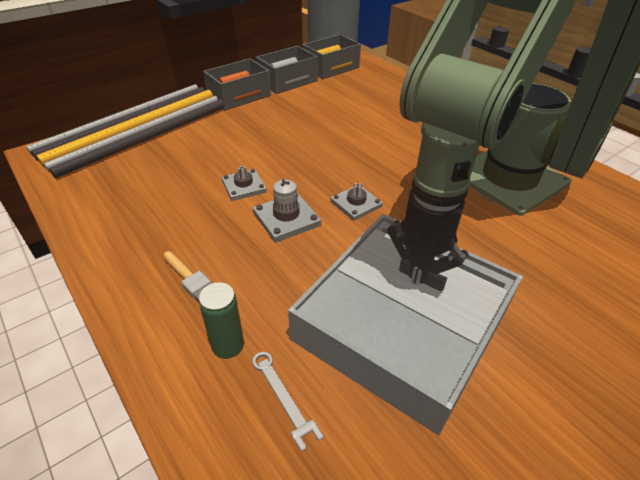

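apply_moves([
  {"gripper": 0, "x": -7.7, "y": -2.3, "z": 0, "turn": 0},
  {"gripper": 0, "x": -7.7, "y": -2.3, "z": 0, "turn": 0},
  {"gripper": 0, "x": -7.7, "y": -2.3, "z": 0, "turn": 0},
  {"gripper": 0, "x": -4.8, "y": -1.4, "z": 0, "turn": 0},
  {"gripper": 0, "x": 0, "y": 0, "z": 0, "turn": 0},
  {"gripper": 0, "x": 0, "y": 0, "z": 0, "turn": 0},
])

```text
time_s: 20.9
ee_pos: [0.4609, 0.1344, 0.1012]
tcp_rot: [[-0.958, -0.287, -0.002], [-0.287, 0.958, -0.001], [0.002, 0.0, -1.0]]
force: [0.3, 0.3, -0.8]
opening: -0.0002
```

```bash
python3 cv.py 15
```

```text
[0.46091775 0.13435903 0.10123144] [ 0.30913325  0.33543465 -0.79411493] -0.04456562367774725 -0.0003214225652089488
scene 0.82 -0.05283687100469496 0.008019818099992802
side 0.7 -0.05920386029279525 0.0012540876846135944
```

apply_moves([
  {"gripper": 0, "x": -1.9, "y": -0.6, "z": 0, "turn": 0},
  {"gripper": 0, "x": -1.9, "y": -0.6, "z": 0, "turn": 0},
  {"gripper": 0, "x": 0, "y": 0, "z": 0, "turn": 0},
])

```text
time_s: 21.35
ee_pos: [0.4585, 0.1335, 0.1013]
tcp_rot: [[-0.958, -0.287, 0.001], [-0.287, 0.958, 0.0], [-0.001, 0.0, -1.0]]
force: [1.1, -0.0, -1.7]
opening: 0.0
```

apply_moves([
  {"gripper": 0, "x": -1, "y": -0.3, "z": 0, "turn": 0},
  {"gripper": 0, "x": -1, "y": -0.3, "z": 0, "turn": 0},
  {"gripper": 0, "x": 0, "y": 0, "z": 0, "turn": 0},
])

```text
time_s: 21.6
ee_pos: [0.4564, 0.1329, 0.1014]
tcp_rot: [[-0.958, -0.287, 0.0], [-0.287, 0.958, 0.0], [-0.0, 0.0, -1.0]]
force: [1.6, 0.3, -0.8]
opening: 0.0003
```

apply_moves([
  {"gripper": 0, "x": 8, "y": 2.4, "z": 0, "turn": 0},
  {"gripper": 0, "x": 12, "y": 3.6, "z": 0, "turn": 0},
  {"gripper": 0, "x": 5, "y": 1, "z": 20, "turn": 0},
  {"gripper": 0, "x": 0, "y": 0, "z": 40, "turn": 0},
  {"gripper": 0, "x": 0, "y": 0, "z": 40, "turn": 0},
  {"gripper": 0, "x": 0, "y": 0, "z": 40, "turn": 0},
  {"gripper": 0, "x": 0, "y": 0, "z": 40, "turn": 0},
  {"gripper": 0, "x": 0, "y": 0, "z": 0, "turn": 0},
  {"gripper": 0, "x": 0, "y": 0, "z": 0, "turn": 0},
])

```text
time_s: 22.35
ee_pos: [0.4825, 0.1402, 0.2838]
tcp_rot: [[-0.958, -0.287, 0.005], [-0.287, 0.958, 0.001], [-0.005, -0.0, -1.0]]
force: [0.0, -0.5, -0.5]
opening: -0.0001
```

```bash
python3 cv.py 16; python3 look.py 16
```

```text
[0.48247036 0.14019979 0.28377485] [ 0.04724048 -0.52868612 -0.47828819] -0.022242547203836952 -0.0009348751277014288
scene 0.78 -0.07161136851248646 -0.0021147429806006412
side 0.9 -0.058328428889378316 0.0023427725495202643
0.0001500725315489835 [0.48050839 0.13965938 0.27944957] [-2.87118950e-01  9.57894914e-01  2.07299976e-04] [ 0.26098072 -0.41929903 -0.58818059] [ 0.02100728  0.00677026 -0.0069241 ] [ 0.26  0.18  1.67  0.    1.3  -1.6 ]
scene chuck [(0.94, array([285.1, 205.4]))]
scene seat [(0.91, array([286.2, 203.4])), (0.86, array([243.7, 173. ])), (0.82, array([352.6, 194.2]))]
scene stand [(0.97, array([354.7, 202.4])), (0.95, array([240.7, 188. ])), (0.92, array([288. , 217.6]))]
side chuck [(0.83, array([312.7, 322.2]))]
side seat [(0.94, array([316.3, 321.9])), (0.8, array([358.1, 405.4]))]
side stand [(0.91, array([319.7, 344.9])), (0.81, array([213.8, 337.7])), (0.67, array([360. , 425.2]))]
```

View pics/scene16.png

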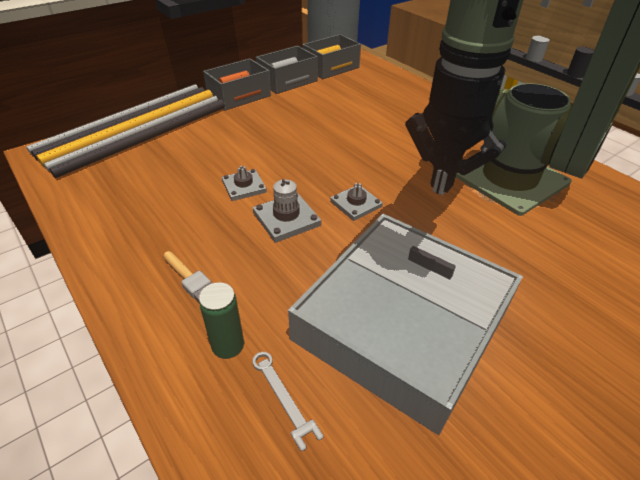

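View pics/side16.png

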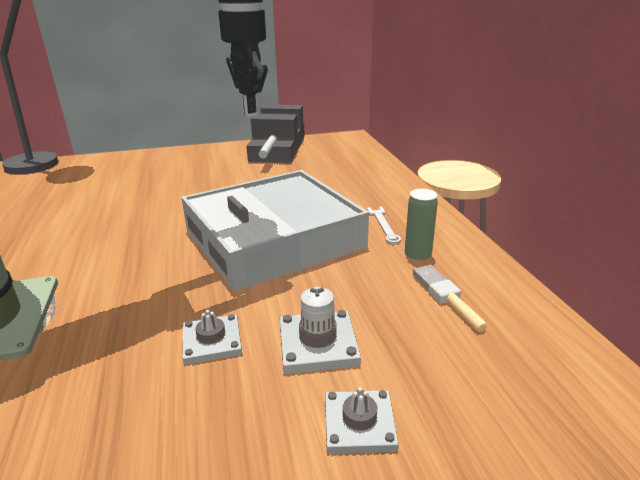

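View pics/side16c.png

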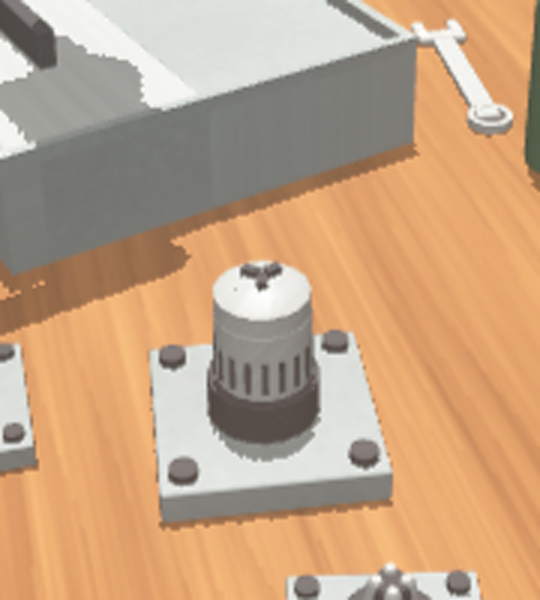

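The scene view shows the rib at (431,262), matching the first picture, so the cover is shut. The chuck sits on the large stand at (286,195) with its foot on the shoulder. The bystanders look unmoved, so I'm handing in.

```bash
python3 -c "
from h import *
print(job.sign_off())"
```

```text
the job is handed in; nothing more can be done
None
```

The job is handed in at about 22 s of the 64 s allowed. The hand-in reports no verdict, so what follows rests on my own checks.

**What I did**
- **Cover:** I pushed it open by the rib to about box x +67 mm and later pushed it shut again, without lifting it.
- **Chuck:** It was in the middle pocket. I gripped its body, lifted it out and carried it to the largest of the three stands, whose base measured about 110 mm.
- **Pressing home:** I lowered it freely over the spigot and pressed until it stopped dead. The tool did not go lower while the force rose from 30 N to 47 N. I then eased off, released it and backed away.

**Last checks**
- **Seating:** After release, both fixed cameras show the chuck upright, with its foot on the shoulder, where it was when pressed. The tool height at the stop put its underside within about 1 mm of the shoulder.
- **Cover shut:** It looks the same as in the first picture. The tool position at the end of the push puts it at about box x -66 mm.
- **Surroundings:** The arm is clear of everything and the wrench, oil can and brush look unmoved. In the last open-box view both other spares were in their pockets. They are now hidden, so I could not check them again after closing.

**Disagreements**
- **Rib position:** The final readings differed, at -72 mm (scene camera) and -58 mm (side camera). Both are past the -52 mm limit.
- **Finger opening:** It read about 45 mm on the 48 mm body, but the grasp held without slipping.
- **Force while pressing:** The 47 N was the wrist reading with the fingers on the chuck, so it is not the 40 N limit on the arm or gripper body, and it is well below the 120 N wrist limit.

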